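# Shut down the disc sander and hang up the ear defenders

## Task

Shut down the disc sander. Bring its drive lever through the zigzag gate from the speed slot into the neutral notch, turn the disc by hand until its white index mark stands straight up, in line with the park pin, and then take the lever on through the gate into the park notch at its far end, leaving the mark at the top. Also hang every pair of ear defenders on the bench astride the steel rail, crown on the bar and one cup on each side, without disturbing the sanding block, the glue bottle or the plywood model.

Things in the scene. Friction and masses are not known exactly. Their poses are not given: they have to be found in the camera images.
- lever_ball (a point): Centre of the black ball, 34 mm across, on the sander's drive lever, 185 mm from its pivot. A 9 mm stem runs from it down through the gate plate, whose top is about 70 mm below the ball. Can be gripped from above; it moves at about 1 N, stays where it is left, and may turn in the grip as the lever leans.
- lever_pivot (a point): Fixed: the lever's pivot, in the sander's grey housing 110 mm below the steel gate plate. Axes are the sander's: x towards the disc, y along the gate from speed slot to park end, z up. Ball from pivot, in these axes, mm: (185 sin(across), 185 cos(across) sin(along), 185 cos(across) cos(along)).
- lever_along (a joint): Lean of the drive lever along the gate (sander's y), rad; 0 upright, positive to +y. The gate plate holds the stem in a zigzag slot. Way through it as (along, across): speed slot (-0.27, 0.16) to (0, 0.16), where the lever starts at any point; cross slot to the neutral notch (0, -0.16); slot to (0.27, -0.16); cross slot to the park notch (0.27, 0.16).
- lever_across (a joint): Lean of the same lever across the gate (sander's x), rad; 0 upright, positive to +x, towards the disc. The slot is 14 mm wide for the 9 mm stem, so about 0.02 rad of play either way; the stem cannot jump the steel between the slots. Neutral and park are the ends of their cross slots.
- disc (a joint): Turn of the sander's upright disc, 200 mm across, 12 mm thick, rad: 0 or any whole turn has the white mark on top; positive takes the mark from the top towards the sander's +y. Spins freely both ways with slight drag (0.3 N at the rim), stays where left. Its upper half is open: rub the rim or pinch the 12 mm thickness from above, in short strokes. The mark starts low, hidden.
- disc_centre (a point): Fixed: centre of the disc, 135 mm above the bench; axes the sander's: x the level spindle (disc's thickness), y level in the disc's plane, z up. Rim radius 100 mm, so its top is 235 mm above the bench; the housing on its -x side is 160 mm high, the work table on its +x side 130 mm. From the lever's pivot: 112 mm in +x, 163 mm in -y, 73 mm in +z.
- disc_mark (a point): The white index mark, a 9 mm wide stripe across the disc's rim and 34 mm down both faces; it shows the index hole that the park pin behind the disc's top uses. This point is on the rim, 100 mm from the disc's centre. Its own z axis points from the disc's centre to the mark.
- rail_mid (a point): Fixed: middle of the rail's bar, a level round steel bar 18 mm thick along own y, its centre 141 mm and top 150 mm above the bench, between two posts 340 mm apart. Room for three pairs side by side, 85 mm apart. A crown resting on the bar has its crown point 160 mm above the bench.
- ear1_crown (a point): Ear defenders 1, grey and black, rigid, 240 g, pairs all alike; may be absent. Centre of the padded crown, 140 mm above the cups' underside; own z up. Stands on its cups: 150 mm high, 146 mm wide (own x, ear to ear), 78 mm deep (own y). Crown pad 46 x 30 x 20 mm (x, y, z): pinch its 30 mm width with the fingertips kept above the pad's underside, where the bar comes to lie.
- ear2_crown (a point): Ear defenders 2, grey and black, rigid, 240 g, pairs all alike; may be absent. Centre of the padded crown, 140 mm above the cups' underside; own z up. Stands on its cups: 150 mm high, 146 mm wide (own x, ear to ear), 78 mm deep (own y). Crown pad 46 x 30 x 20 mm (x, y, z): pinch its 30 mm width with the fingertips kept above the pad's underside, where the bar comes to lie.
- ear3_crown (a point): Ear defenders 3, grey and black, rigid, 240 g, pairs all alike; may be absent. Centre of the padded crown, 140 mm above the cups' underside; own z up. Stands on its cups: 150 mm high, 146 mm wide (own x, ear to ear), 78 mm deep (own y). Crown pad 46 x 30 x 20 mm (x, y, z): pinch its 30 mm width with the fingertips kept above the pad's underside, where the bar comes to lie.
- rail: The hanging rail (bar, two posts, round feet 70 mm across and 10 mm high); origin on the bench below the middle of the bar, axes as rail_mid.
- ear1: The same ear defenders 1; origin at the centre of the underside between the cups. Cups 36 x 78 mm in plan (x, y), 80 mm high, with 72 mm clear between them and a stiff arched band above, open below the crown pad so that a bar can pass along own y.
- ear2: The same ear defenders 2; origin at the centre of the underside between the cups. Cups 36 x 78 mm in plan (x, y), 80 mm high, with 72 mm clear between them and a stiff arched band above, open below the crown pad so that a bar can pass along own y.
- ear3: The same ear defenders 3; origin at the centre of the underside between the cups. Cups 36 x 78 mm in plan (x, y), 80 mm high, with 72 mm clear between them and a stiff arched band above, open below the crown pad so that a bar can pass along own y.
- block: Bystander: cork sanding block 100 x 60 x 30 mm lying on the bench; origin at the centre of its underside.
- glue: Bystander: white glue bottle, 44 mm across, 120 mm high, standing; origin at the centre of its underside.
- model: Bystander: small plywood building model on a 90 x 70 mm base, 49 mm high; origin at the centre of its underside.
There are look-alikes about, which are no part of the job. What is shaped like the ear1 but orange is not meant. What is shaped like the ear3 but pink is not meant.

How it is judged:
By the outcome, as a careful person would: the job done as asked, in the order asked, and still so for the second after the job is handed in, with the robot touching nothing.
Of ear1, ear2, ear3 only 2 to 3 are there at a start; the rules pass over those that are not, and their reading is None.
At some moment in a run one of ear1, ear2, ear3 may be knocked a few centimetres aside while the robot is not near it.
It also fails if it takes over 210 s, if anything falls off the work surface, if the arm or the gripper's body presses on something with over 40 N, if the wrist force passes 120 N, or if a joint passes its speed limit or range.

## Robot

A 7-joint arm with a two-finger parallel gripper is mounted at the origin on the work surface. World frame = base frame: x ahead of the robot, y to its left, z up, the work surface at z = 0. Lengths are in mm, angles in rad, forces in N, time in s.
With the tool pointing down it reaches from about 425 to 950 mm from the base axis. Payload 16.7 kg.
Tool frame: the origin (TCP) lies at the very end of the fingers, on their centre line; the grasp point (between the pads) lies 19 mm behind it; z points along the fingers, y is the direction in which the jaws open and shut (so a half turn about z gives the same grasp; the last joint's range is limited). The gripper opens to 94 mm and grips with 3 to 60 N. Pads are 16 mm wide; open, the fingers measure 119 mm over their backs; the gripper's body (75 mm by 177 mm) begins 78 mm behind the grasp point.
Start: joints at [1.028, 0.426, 0.074, 1.606, -0.034, 1.111, -0.067], TCP at [258.964, -623.307, 205.467] pointing down, gripper open.
Joint ranges: [-2.85, 2.85], [-0.5, 2.14], [-1.23, 1.37], [0.21, 2.46], [-1.02, 4.16], [0.16, 2.05], [-2.73, 2.73]. Speed limits (rad/s): [1.89, 1.89, 2.39, 2.39, 3.01, 3.01, 3.01].

## Interface

Orientations are given as a unit quaternion [x, y, z, w].
In Python, from bench import observe, grab_frame, ctrl gives the robot as it stands.
- The arm moves only by the shell command python3 -m crank 'ROWS'. ROWS is JSON, a list of rows, each an object with "grip": the gripper command: -1 is fully open, 1 is shut, values between are in proportion; "slide": the shift along the tool's x, y, z in units of 40 mm (1.0 is 40 mm), a list of three; "rotation": the turn, a rotation vector about the tool's x, y, z in units of 8 degrees (1.0 is 8 degrees), a list of three. In form: [{"grip": grip, "slide": [x, y, z], "rotation": [wx, wy, wz]}, ...]. A call has exactly 10 rows; each row shifts and turns the pose as measured when the row begins, along the tool's axes as they then stand; what a row does not reach is not made up. A row lasts 1/10 s, in which the tool goes at most 50 mm and 8.59 degrees, less where a joint would pass 70% of its speed; a pose out of reach is approached as far as the arm can. A call is refused whole if a number of a shift passes 1 or a number of a turn 1, either way. A call with a gripper value outside its range is refused whole. The fingers move at their own pace and stop on an object; the grip force is fixed at half the most. Time passes only in rows, so rows that do not move let the fingers close, or fill a call up. It gives the time, the measured TCP pose, the force and the opening at its end, in the units of the state.
- observe(): the state, without advancing time (a new reading comes with each control period).
- grab_frame(name): name is "scene" or "top" or "wrist"; returns a dict with "img" (420x560x3 uint8, red, green, blue), "range_z" (420x560 float32, mm along the optical axis (not along the pixel's ray), 0 where there is no reading), "mtx" (3x3 intrinsics, pixels), "R" (3x3) and "t" (3): a world point X has camera coordinates R X + t. Camera axes: x right, y down, z forward; pixel columns grow to the right and rows downward; lengths in mm; the calibration is good to about 2 mm. The wrist camera is an equidistant fisheye: a pixel r from the principal point sees the ray r / f radians off the axis. A picture is of the moment at which its call begins.
- ctrl.finish_job(): hands the job in, once; it reports no verdict.
The state is a dict: "time": time; "joints": joint angles; "qd": joint speeds; "joint_efforts": joint torques, N m; "position": TCP position; "tool_rot": TCP orientation; "ft_force": force on the tool from outside, world axes, zero at the start; "moment": the same for the moment, N m; "opening": finger opening in mm.
Only numpy, scipy, OpenCV 4.12 (cv2) and the standard library are available. Lean on these libraries where they do the work, as an engineer would, in place of code of your own. Each camera call takes 0.05 s, during which the arm holds its last target.

## Working session

There is one attempt and no reset: what is moved stays moved. The work goes in short steps, Python scripts to look and compute and a shell command to move; the robot and the scene stay as the last step left them, time stands still between calls to the robot, and variables do not carry over. Pictures are saved under pics/ and viewed, and the job is handed in when it is done.

```bash
ls -la; mkdir -p pics
cat > h.py <<'E'
import numpy as np, cv2
from bench import observe, grab_frame, ctrl
from scipy.spatial.transform import Rotation as Ro
def save(name,fn,scale=1):
    f=grab_frame(name); cv2.imwrite('pics/'+fn+'.png',f['img'][:,:,::-1]); np.savez('pics/'+fn+'.npz',**f); return f
def load(fn): return dict(np.load('pics/'+fn+'.npz'))
def crop(fn,c0,c1,r0,r1,out,s=4):
    im=cv2.imread('pics/'+fn+'.png')[r0:r1,c0:c1]; cv2.imwrite('pics/'+out+'.png',cv2.resize(im,None,fx=s,fy=s,interpolation=cv2.INTER_CUBIC))
def unproj(f,u,v,fish=False):
    K=f['mtx']; x=(u-K[0,2])/K[0,0]; y=(v-K[1,2])/K[1,1]
    z=f['range_z'][int(v),int(u)]
    if fish:
        r=np.hypot(x,y); s=np.tan(r)/r if r>1e-9 else 1; x*=s;y*=s
    p=np.array([x*z,y*z,z]); return f['R'].T@(p-f['t'])
def cloud(f,fish=False):
    K=f['mtx']; v,u=np.mgrid[0:420,0:560]; x=(u-K[0,2])/K[0,0]; y=(v-K[1,2])/K[1,1]; z=f['range_z']
    if fish:
        r=np.hypot(x,y)+1e-9; s=np.tan(r)/r; x=x*s;y=y*s
    P=np.stack([x*z,y*z,z],-1)-f['t']; return P@f['R']
def proj(f,X,fish=False):
    p=f['R']@np.array(X,float)+f['t']; x,y=p[0]/p[2],p[1]/p[2]
    if fish:
        r=np.hypot(x,y); s=np.arctan2(np.hypot(p[0],p[1]),p[2])/r; x*=s;y*=s
    K=f['mtx']; return K[0,0]*x+K[0,2],K[1,1]*y+K[1,2]
def st():
    s=observe(); R=Ro.from_quat(s['tool_rot']).as_matrix()
    print('t',round(s['time'],2),'pos',np.round(s['position'],1),'f',np.round(s['ft_force'],1),'op',round(s['opening'],1),'\nR',np.round(R,3).tolist(),'\nq',np.round(s['joints'],2)); return s,R
E
python3 - <<'E'
from h import *
st()
for n in ['scene','top','wrist']:
    f=save(n,n+'0'); print(n,f['mtx'].tolist(),(-f['R'].T@f['t']).round(0), f['R'].round(2).tolist())
E
```

```text
total 12
drwxr-xr-x  3 agent agent 4096 Dec  7 13:57 .
drwxr-xr-x 23 root  root  4096 Dec  7 13:57 ..
drwxr-xr-x  2 agent agent 4096 Dec  7 13:57 pics
t 0.0 pos [ 258.8 -622.9  204.8] f [-0.8 -0.4 -0.1] op 93.9 
R [[0.923, 0.384, -0.001], [0.384, -0.923, 0.001], [-0.0, -0.001, -1.0]] 
q [ 1.03  0.43  0.07  1.61 -0.03  1.11 -0.07]
scene [[384.20913773970125, 0.0, 279.40784115338255], [0.0, 384.20913773970125, 218.72885635150877], [0.0, 0.0, 1.0]] [1405. -438.  919.] [[0.39, 0.92, 0.01], [0.58, -0.24, -0.78], [-0.71, 0.31, -0.63]]
top [[495.5320754622454, 0.0, 275.65907659528773], [0.0, 495.5320754622454, 212.30180270892288], [0.0, 0.0, 1.0]] [ 257.  -56. 1791.] [[0.01, -1.0, 0.02], [-0.99, -0.02, -0.15], [0.15, -0.02, -0.99]]
wrist [[325.19226210127806, 0.0, 285.2833171501227], [0.0, 325.19226210127806, 210.4593718933997], [0.0, 0.0, 1.0]] [ 332. -592.  384.] [[0.38, -0.92, -0.0], [-0.89, -0.37, 0.28], [-0.25, -0.1, -0.96]]
```

View pics/scene0.png

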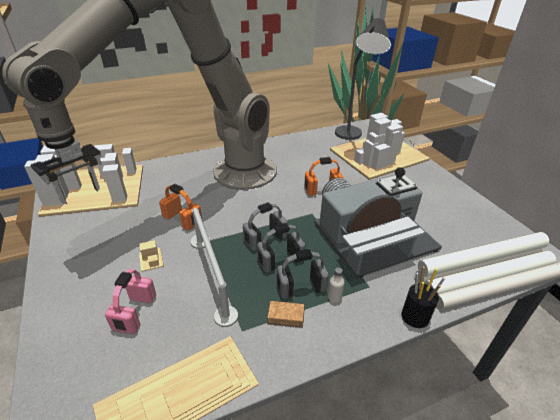

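View pics/top0.png

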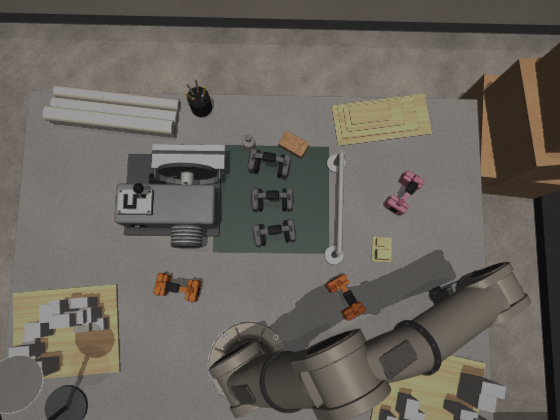

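View pics/wrist0.png

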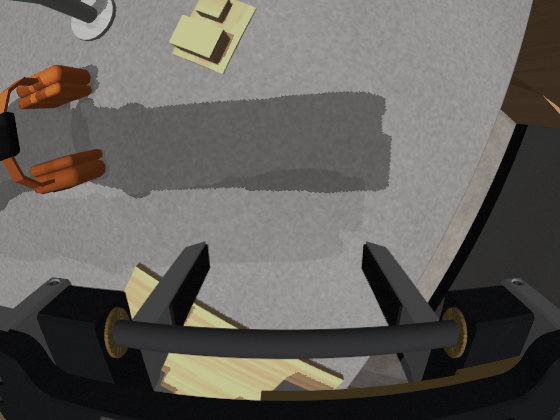

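The three grey/black pairs (top view, about (269,157), (272,196) and (275,230)) stand on the dark mat. The orange pairs (177,288) and (347,297) and the pink pair (405,193) are decoys. Next I'll measure them.

Run:
```python
from h import *
T=load('top0'); S=load('scene0')
P=cloud(T); Q=cloud(S)
for u,v in [(269,157),(272,196),(275,230),(340,165),(340,200),(340,240),(138,188),(185,160),(187,165),(180,205),(294,144),(249,141),(382,248),(130,200)]:
    print('top',u,v,unproj(T,u,v).round(0))
# heights: pads in mat region
for n,C in (('top',P),('scene',Q)):
    m=(C[...,2]>135)&(C[...,2]<165)&(C[...,0]>450)&(C[...,0]<850)&(C[...,1]>-120)&(C[...,1]<120)
    n_,lab,stt,cen=cv2.connectedComponentsWithStats(m.astype(np.uint8))
    for i in range(1,n_):
        if stt[i,4]>15:
            X=C[lab==i]; print(n,stt[i,4],cen[i].round(0),X.mean(0).round(0),X.min(0).round(0),X.max(0).round(0))
crop('top0',100,360,110,270,'c1',3)
crop('scene0',300,450,150,290,'c2',5)
```

```text
top 269 157 [703. -58. 144.]
top 272 196 [566. -71. 154.]
top 275 230 [451. -82. 150.]
top 340 165 [ 677. -301.  153.]
top 340 200 [ 556. -300.  152.]
top 340 240 [ 421. -299.  152.]
top 138 188 [565. 352. 253.]
top 185 160 [689. 229. 135.]
top 187 165 [647. 205. 235.]
top 180 205 [530. 236. 153.]
top 294 144 [ 784. -150.   34.]
top 249 141 [771.  13. 100.]
top 382 248 [ 409. -474.    2.]
top 130 200 [540. 397. 175.]
top 165 [268. 157.] [703. -56. 147.] [ 687. -103.  135.] [720. -10. 160.]
top 173 [273. 195.] [570. -73. 147.] [ 556. -118.  135.] [585. -30. 158.]
top 103 [276. 228.] [458. -85. 147.] [ 450. -120.  135.] [469. -46. 159.]
scene 116 [264. 208.] [461. -85. 145.] [ 450. -119.  135.] [473. -43. 155.]
scene 167 [281. 228.] [577. -74. 145.] [ 557. -112.  135.] [589. -29. 154.]
scene 205 [303. 255.] [708. -60. 145.] [689. -97. 135.] [723. -15. 153.]
```

View pics/c1.png

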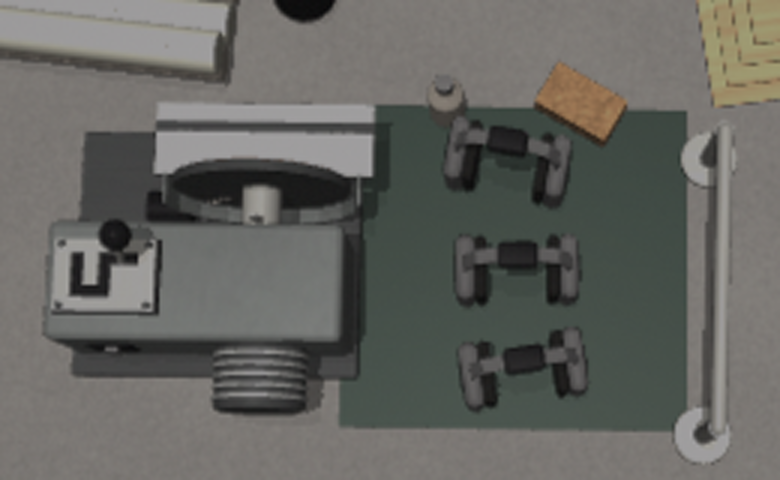

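View pics/c2.png

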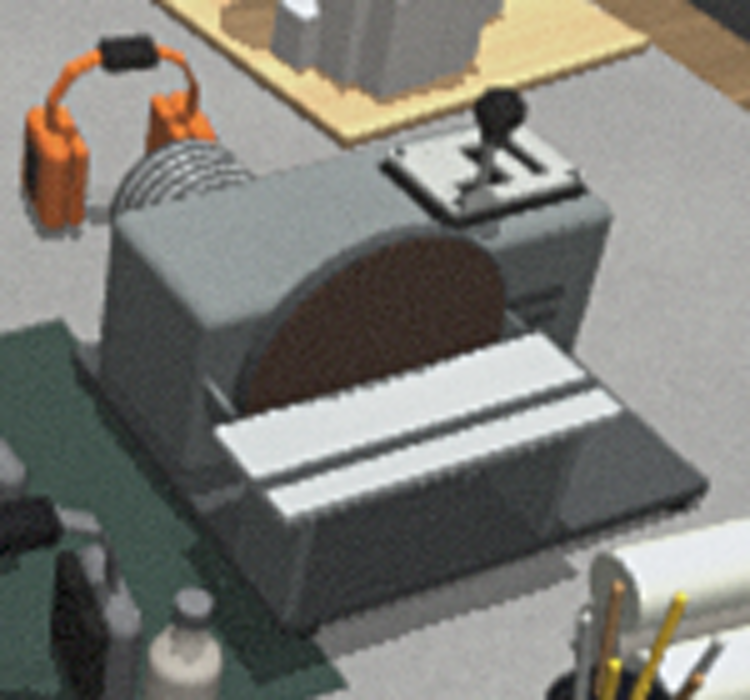

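Run:
```python
from h import *
T=load('top0'); S=load('scene0')
P=cloud(T); Q=cloud(S)
# disc face by scene: region
im=S['img']; 
m=(Q[...,2]>140)&(Q[...,2]<232)&(Q[...,0]>600)&(Q[...,0]<720)&(Q[...,1]>80)&(Q[...,1]<320)
m&=(im[...,0].astype(int)>im[...,2].astype(int)+5)
X=Q[m]; c=X.mean(0); u,s,v=np.linalg.svd(X-c,full_matrices=False); n=v[2]*np.sign(v[2][0]); print('disc face',len(X),c.round(1),n.round(3),'rms',s[2]/len(X)**.5, 'yaw',np.arctan2(n[1],n[0]), X.min(0).round(0),X.max(0).round(0))
# top view: rim pts z>200
for nm,C in (('top',P),('scene',Q)):
    m=(C[...,2]>200)&(C[...,0]>600)&(C[...,0]<720)&(C[...,1]>80)&(C[...,1]<320)
    X=C[m]; 
    yz=X[:,1:]; print(nm,len(X),X.mean(0).round(1),X.min(0).round(0),X.max(0).round(0), np.polyfit(X[:,1],X[:,0],1))
    # circle fit centre y w/ r=100
    A=np.c_[2*yz[:,0],np.ones(len(yz))]; b=(yz**2).sum(1)-2*yz[:,1]*135; 
    print('  cy',np.linalg.lstsq(A,b,rcond=None)[0][0])
    m=(C[...,2]>225)&(C[...,0]>500)&(C[...,0]<600)&(C[...,1]>300)&(C[...,1]<450)
    X=C[m]; A=np.c_[2*X,np.ones(len(X))]; r=np.linalg.lstsq(A,(X**2).sum(1),rcond=None)[0]
    print('  ball',len(X),X.mean(0).round(1),X.max(0).round(1),'fit',r[:3].round(1),np.sqrt(r[3]+r[:3]@r[:3]).round(1))
    # gate plate
    m=(C[...,2]>168)&(C[...,2]<185)&(C[...,0]>450)&(C[...,0]<620)&(C[...,1]>300)&(C[...,1]<460)
    X=C[m]; (cc,wh,a)=cv2.minAreaRect(X[:,:2].astype(np.float32)); print('  plate',len(X),np.round(cc,1),np.round(wh,1),a,np.median(X[:,2]))
    m=(C[...,2]>148)&(C[...,2]<168)&(C[...,0]>420)&(C[...,0]<640)&(C[...,1]>100)&(C[...,1]<320)
    X=C[m]; 
    m=(C[...,2]>135)&(C[...,2]<157)&(C[...,1]>-340)&(C[...,1]<-260)&(C[...,0]>380)&(C[...,0]<730)
    X=C[m]; k=np.polyfit(X[:,0],X[:,1],1); print('  rail',len(X),X.min(0).round(0),X.max(0).round(0),k,np.polyval(k,550),np.percentile(X[:,2],95))
```

```text
disc face 888 [655.2 218.6 180. ] [1.    0.004 0.002] rms 1.5079292365286172 yaw 0.004380622610305461 [650. 124. 140.] [660. 316. 232.]
top 265 [646.8 216.9 220.8] [641. 138. 200.] [657. 297. 243.] [-1.03392178e-02  6.49057726e+02]
  cy 220.7368449199689
  ball 94 [564.5 352.7 253.4] [583.8 369.4 262.2] fit [565.8 355.  246. ] 15.2
  plate 694 [533.5 371.2] [110.6 137. ] 0.8706130981445312 174.78572000549465
  rail 530 [ 381. -316.  135.] [ 729. -287.  157.] [-2.86588671e-02 -2.84551569e+02] -300.3139459525759 155.5923776917548
scene 356 [653.2 213.2 217.6] [642. 146. 200.] [659. 295. 237.] [2.16534643e-02 6.48553293e+02]
  cy 216.55764859263525
  ball 88 [572.7 349.2 248.4] [583.1 367.1 261.1] fit [567.  354.4 244.4] 15.6
  plate 375 [535.9 383. ] [ 84.8 114. ] 0.3772152066230774 175.14503101625715
  rail 528 [ 381. -317.  136.] [ 730. -287.  155.] [-2.88466405e-02 -2.86492762e+02] -302.3584137971354 152.6953859583565
```

```bash
python3 -m crank '[{"grip":-1,"slide":[0,0,-0.35],"rotation":[0,0,-0.84]},{"grip":-1,"slide":[0,0,-0.35],"rotation":[0,0,-0.84]},{"grip":-1,"slide":[0,0,-0.35],"rotation":[0,0,-0.84]},{"grip":-1,"slide":[0,0,-0.35],"rotation":[0,0,-0.84]},{"grip":-1,"slide":[0,0,-0.35],"rotation":[0,0,-0.84]},{"grip":-1,"slide":[0,0,-0.35],"rotation":[0,0,-0.84]},{"grip":-1,"slide":[0,0,-0.35],"rotation":[0,0,-0.84]},{"grip":-1,"slide":[0,0,-0.35],"rotation":[0,0,-0.84]},{"grip":-1,"slide":[0,0,-0.35],"rotation":[0,0,-0.84]},{"grip":-1,"slide":[0,0,-0.35],"rotation":[0,0,-0.84]}]'; python3 -c "
from h import *
st()"
```

```text
time: 1.15
position: [258.0, -621.1, 344.7]
tool_rot: [0.692, 0.721, 0.001, -0.005]
ft_force: [-0.2, -0.3, -0.1]
opening: 94.1
t 1.15 pos [ 258.  -621.1  344.7] f [-0.2 -0.3 -0.1] op 94.1 
R [[-0.041, 0.999, -0.006], [0.999, 0.041, 0.009], [0.01, -0.005, -1.0]] 
q [ 1.18  0.35 -0.14  1.41  0.05  1.39  1.08]
```

```bash
python3 -m crank '[{"grip":-1,"slide":[0.5,0.4,0],"rotation":[0,0,0]},{"grip":-1,"slide":[1,0.6,0],"rotation":[0,0,0]},{"grip":-1,"slide":[1,0.6,0],"rotation":[0,0,0]},{"grip":-1,"slide":[1,0.6,0],"rotation":[0,0,0]},{"grip":-1,"slide":[1,0.6,0],"rotation":[0,0,0]},{"grip":-1,"slide":[1,0.6,0],"rotation":[0,0,0]},{"grip":-1,"slide":[1,0.6,0],"rotation":[0,0,0]},{"grip":-1,"slide":[1,0.6,0],"rotation":[0,0,0]},{"grip":-1,"slide":[1,0.6,0],"rotation":[0,0,0]},{"grip":-1,"slide":[1,0.6,0],"rotation":[0,0,0]}]'; python3 -c "
from h import *
st()"
```

```text
time: 2.15
position: [475.1, -222.7, 345.8]
tool_rot: [0.695, 0.719, -0.0, -0.005]
ft_force: [0.9, -0.6, 0.1]
opening: 94.1
t 2.15 pos [ 475.1 -222.7  345.8] f [ 0.9 -0.6  0.1] op 94.1 
R [[-0.035, 0.999, -0.008], [0.999, 0.035, 0.007], [0.007, -0.008, -1.0]] 
q [ 0.71  0.11 -0.43  1.72  0.04  1.33  0.31]
```

```bash
python3 -m crank '[{"grip":-1,"slide":[1,0.2,0],"rotation":[0,0,0.1]},{"grip":-1,"slide":[1,0.3,0],"rotation":[0,0,0.1]},{"grip":-1,"slide":[1,0.3,0],"rotation":[0,0,0.1]},{"grip":-1,"slide":[1,0.3,0],"rotation":[0,0,0]},{"grip":-1,"slide":[1,0.3,0],"rotation":[0,0,0]},{"grip":-1,"slide":[1,0.3,0],"rotation":[0,0,0]},{"grip":-1,"slide":[1,0.3,0],"rotation":[0,0,0]},{"grip":-1,"slide":[1,0.3,0],"rotation":[0,0,0]},{"grip":-1,"slide":[0.8,0.2,0],"rotation":[0,0,0]},{"grip":-1,"slide":[0.5,0.2,0],"rotation":[0,0,0]}]'; python3 -c "
from h import *
st()
save('wrist','w1')
save('scene','s1')
save('top','t1')"
```

```text
time: 3.15
position: [584.2, 168.6, 346.9]
tool_rot: [0.709, 0.705, -0.0, -0.006]
ft_force: [-0.5, -0.3, -0.9]
opening: 94.2
t 3.15 pos [584.2 168.6 346.9] f [-0.5 -0.3 -0.9] op 94.2 
R [[0.006, 1.0, -0.008], [1.0, -0.006, 0.007], [0.007, -0.008, -1.0]] 
q [ 0.17  0.3  -0.7   1.54  0.18  1.38 -0.55]
```

View pics/w1.png

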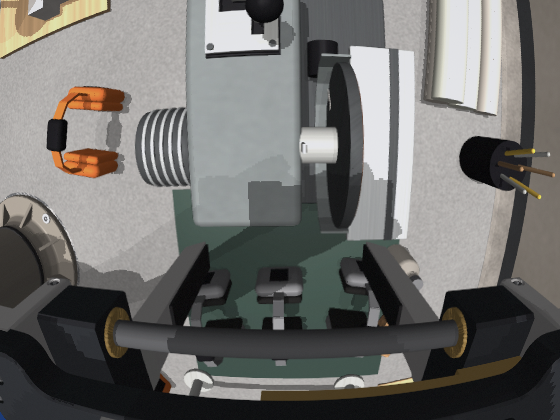

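View pics/s1.png

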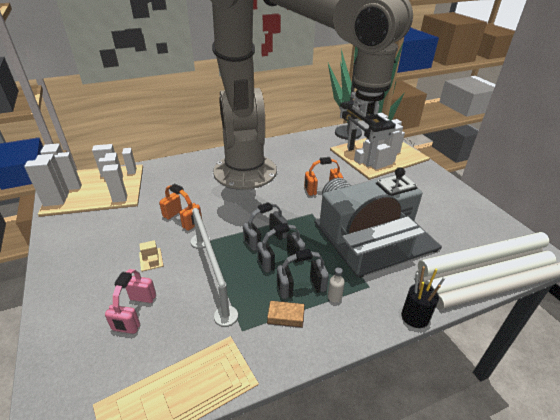

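Run:
```python
from h import *
W=load('w1'); C=cloud(W,True)
for u,v in [(265,8),(265,14),(320,145),(305,142),(333,142),(345,143),(345,110),(345,180),(340,75),(340,220),(260,270)]:
    print(u,v,unproj(W,u,v,True).round(0))
m=(C[...,2]>195)&(C[...,0]>600)&(C[...,0]<720)&(C[...,1]>80)&(C[...,1]<320)
X=C[m]; print(len(X),X.min(0).round(0),X.max(0).round(0))
b=C[(C[...,2]>225)&(C[...,0]>500)&(C[...,0]<600)&(C[...,1]>300)&(C[...,1]<450)]
A=np.c_[2*b,np.ones(len(b))]; r=np.linalg.lstsq(A,(b**2).sum(1),rcond=None)[0]; print('ball',len(b),b.min(0).round(1),b.max(0).round(1),r[:3].round(1),np.sqrt(r[3]+r[:3]@r[:3]))
crop('w1',200,420,0,250,'c3',3)
```

```text
265 8 [567. 347. 257.]
265 14 [567. 343. 252.]
320 145 [621. 222. 158.]
305 142 [605. 225. 156.]
333 142 [637. 226. 156.]
345 143 [641. 228. 209.]
345 110 [641. 261. 207.]
345 180 [642. 192. 213.]
340 75 [641. 301. 174.]
340 220 [642. 144. 191.]
260 270 [536.   0.  21.]
28366 [600. 142. 195.] [668. 301. 488.]
ball 738 [548.6 338.6 238. ] [581.7 359.8 260.4] [565.  355.6 243.2] 16.33545889107461
```

View pics/c3.png

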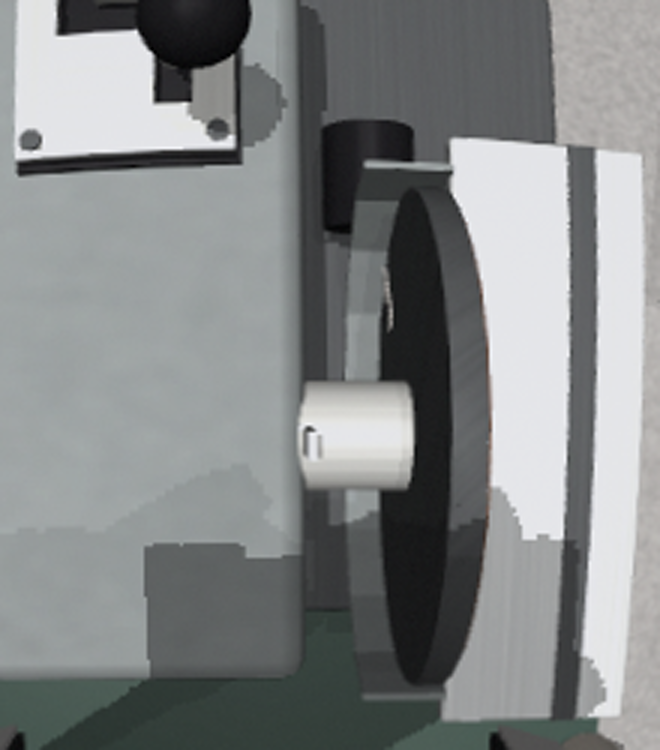

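Run:
```python
from h import *
W=load('w1'); crop('w1',310,350,80,150,'c4',10)
for v in range(88,114,2):
  for u in (327,328,329,330,331): 
    p=W['img'][v,u]
    if p.min()>110: print(u,v,p,unproj(W,u,v,True).round(0))
```

```text
327 88 [117 121 121] [641. 298.  60.]
327 90 [129 129 128] [641. 295.  58.]
328 90 [126 124 123] [641. 294.  73.]
328 92 [116 114 113] [641. 291.  71.]
328 94 [139 136 133] [641. 288.  70.]
329 94 [136 134 132] [641. 288.  77.]
328 96 [135 131 129] [641. 285.  71.]
329 96 [150 146 143] [641. 285.  80.]
329 98 [142 139 136] [641. 282.  82.]
329 100 [127 125 121] [641. 279.  82.]
330 102 [118 116 114] [641. 276.  89.]
330 104 [150 146 143] [641. 273.  93.]
330 106 [123 120 117] [641. 270.  91.]
330 108 [121 118 116] [641. 268.  88.]
```

View pics/c4.png

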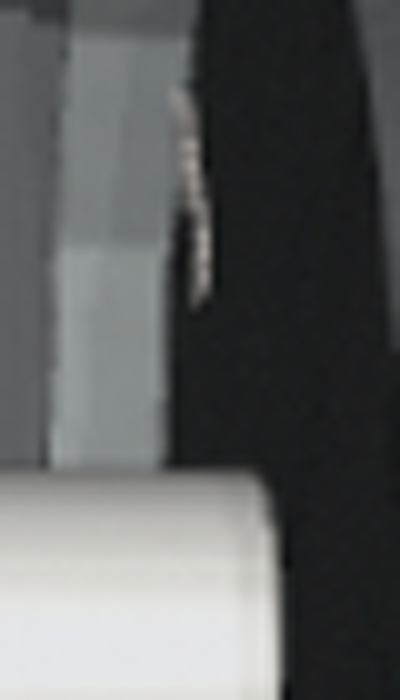

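```bash
python3 -m crank '[{"grip":-1,"slide":[0.95,-0.1,0],"rotation":[0,0,0]},{"grip":-1,"slide":[0.95,-0.1,0],"rotation":[0,0,0]},{"grip":-1,"slide":[0.95,-0.1,0],"rotation":[0,0,0]},{"grip":-1,"slide":[0.95,-0.1,0],"rotation":[0,0,0]},{"grip":-1,"slide":[0.9,-0.1,0],"rotation":[0,0,0]},{"grip":-0.5,"slide":[0,0,0.5],"rotation":[0,0,0]},{"grip":-0.5,"slide":[0,0,0.5],"rotation":[0,0,0]},{"grip":-0.5,"slide":[0,0,0],"rotation":[0,0,0]},{"grip":-0.5,"slide":[0,0,0],"rotation":[0,0,0]},{"grip":-0.5,"slide":[0,0,0],"rotation":[0,0,0]}]'; python3 -c "
from h import *
st()
save('wrist','w2')"
```

```text
time: 4.3
position: [568.8, 347.8, 307.1]
tool_rot: [0.715, 0.699, -0.003, -0.003]
ft_force: [0.3, 0.7, -0.1]
opening: 70.4
t 4.3 pos [568.8 347.8 307.1] f [ 0.3  0.7 -0.1] op 70.4 
R [[0.023, 1.0, -0.008], [1.0, -0.023, 0.001], [0.0, -0.008, -1.0]] 
q [-0.13  0.44 -0.73  1.46  0.28  1.36 -0.89]
```

View pics/w2.png

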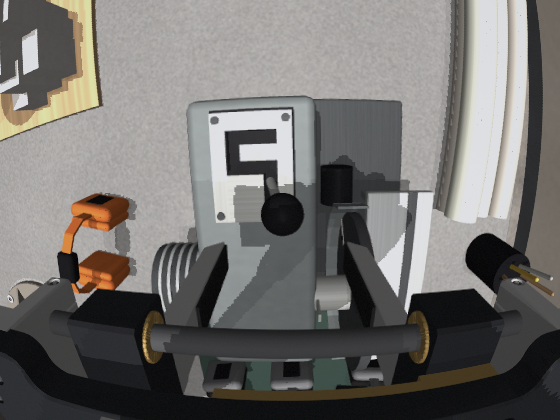

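Run:
```python
from h import *
W=load('w2'); C=cloud(W,True)
b=C[(C[...,2]>228)&(C[...,2]<275)&(C[...,0]>530)&(C[...,0]<600)&(C[...,1]>325)&(C[...,1]<390)]
A=np.c_[2*b,np.ones(len(b))]; r=np.linalg.lstsq(A,(b**2).sum(1),rcond=None)[0]; print('ball',len(b),b.min(0).round(1),b.max(0).round(1),r[:3].round(1),np.sqrt(r[3]+r[:3]@r[:3]))
for u,v in [(214,115),(287,112),(278,140),(278,175),(232,140),(232,178),(241,158),(226,131),(276,131),(225,175)]: print(u,v,unproj(W,u,v,True).round(0))
print(proj(W,observe()['position'],True))
```

```text
ball 1462 [548.9 340.7 239.7] [581.7 372.9 260.7] [565.3 356.1 243. ] 16.63035681543625
214 115 [501. 436. 176.]
287 112 [571. 436. 177.]
278 140 [561. 410. 176.]
278 175 [561. 375. 175.]
232 140 [515. 410. 165.]
232 178 [515. 374. 175.]
241 158 [525. 393. 176.]
226 131 [512. 420. 176.]
276 131 [560. 418. 176.]
225 175 [509. 377. 176.]
(np.float64(286.6701590388252), np.float64(257.55119658372985))
```

```bash
python3 -m crank '[{"grip":-0.5,"slide":[0.2,-0.08,0.3],"rotation":[0,0,0]},{"grip":-0.5,"slide":[0,0,0.6],"rotation":[0,0,0]},{"grip":-0.5,"slide":[0,0,0.6],"rotation":[0,0,0]},{"grip":-0.5,"slide":[0,0,0.55],"rotation":[0,0,0]},{"grip":-0.5,"slide":[0,0,0.1],"rotation":[0,0,0]},{"grip":1,"slide":[0,0,0],"rotation":[0,0,0]},{"grip":1,"slide":[0,0,0],"rotation":[0,0,0]},{"grip":1,"slide":[0,0,0],"rotation":[0,0,0]},{"grip":1,"slide":[0,0,0],"rotation":[0,0,0]},{"grip":1,"slide":[0,0,0],"rotation":[0,0,0]}]'; python3 -c "
from h import *
st()"
```

```text
time: 5.35
position: [566.3, 359.6, 223.1]
tool_rot: [0.716, 0.699, 0.002, -0.002]
ft_force: [-0.2, -1.3, -0.2]
opening: 33.9
t 5.35 pos [566.3 359.6 223.1] f [-0.2 -1.3 -0.2] op 33.9 
R [[0.024, 1.0, 0.0], [1.0, -0.024, 0.006], [0.006, -0.0, -1.0]] 
q [-0.15  0.49 -0.71  1.56  0.33  1.21 -0.95]
```

```bash
python3 -m crank '[{"grip":1,"slide":[0.2,0,0],"rotation":[0,0,0]},{"grip":1,"slide":[0.2,0,-0.02],"rotation":[0,0,0]},{"grip":1,"slide":[0.2,0,-0.02],"rotation":[0,0,0]},{"grip":1,"slide":[0.1,0,0],"rotation":[0,0,0]},{"grip":1,"slide":[0,0,0],"rotation":[0,0,0]},{"grip":1,"slide":[0,0,0],"rotation":[0,0,0]},{"grip":1,"slide":[0,0,0],"rotation":[0,0,0]},{"grip":1,"slide":[0,0,0],"rotation":[0,0,0]},{"grip":1,"slide":[0,0,0],"rotation":[0,0,0]},{"grip":1,"slide":[0,0,0],"rotation":[0,0,0]}]'; python3 -c "
from h import *
st()"
```

```text
time: 6.35
position: [567.0, 389.7, 225.3]
tool_rot: [0.716, 0.698, 0.002, -0.002]
ft_force: [-1.3, -0.5, -1.1]
opening: 32.4
t 6.35 pos [567.  389.7 225.3] f [-1.3 -0.5 -1.1] op 32.4 
R [[0.024, 1.0, -0.0], [1.0, -0.024, 0.005], [0.005, -0.0, -1.0]] 
q [-0.2   0.52 -0.71  1.52  0.35  1.23 -0.99]
```

Run:
```python
from h import *
save('wrist','w3'); crop('w3',150,420,60,330,'c5',3)
W=load('w3'); C=cloud(W,True)
b=C[(C[...,2]>236)&(C[...,2]<275)&(C[...,0]>550)&(C[...,0]<582)&(C[...,1]>350)&(C[...,1]<420)]
print(len(b),b.min(0),b.max(0))
```

```text
3006 [550.0025712  370.90325217 237.21514322] [581.98526232 402.5751229  274.97384043]
```

View pics/c5.png

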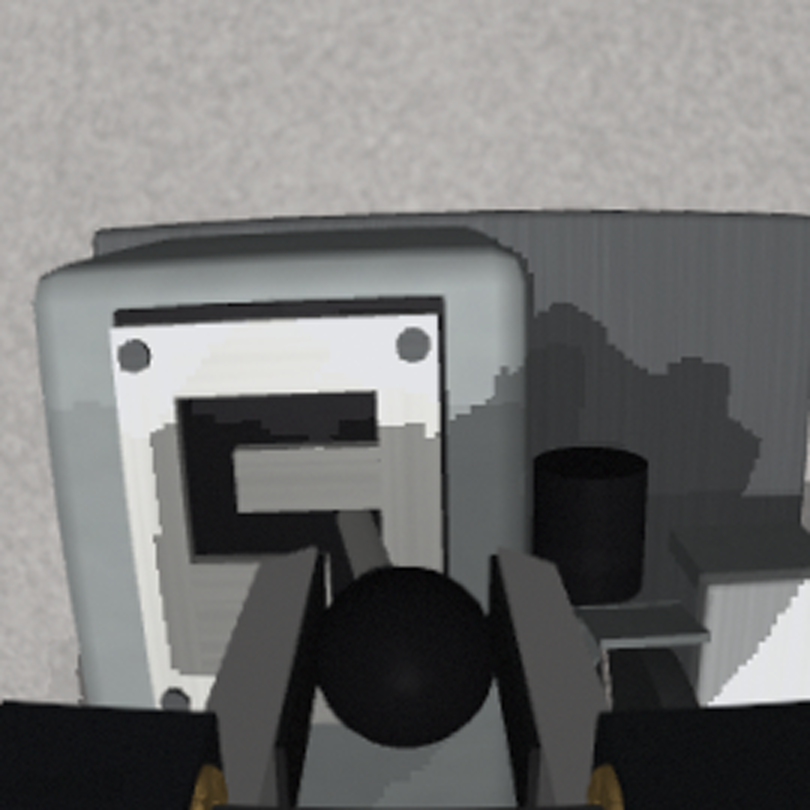

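```bash
python3 -m crank '[{"grip":1,"slide":[-0.05,-0.2,-0.02],"rotation":[0,0,0]},{"grip":1,"slide":[-0.05,-0.25,-0.02],"rotation":[0,0,0]},{"grip":1,"slide":[0,-0.25,-0.02],"rotation":[0,0,0]},{"grip":1,"slide":[0,-0.25,0.0],"rotation":[0,0,0]},{"grip":1,"slide":[0,-0.25,0.02],"rotation":[0,0,0]},{"grip":1,"slide":[0,-0.2,0.02],"rotation":[0,0,0]},{"grip":1,"slide":[0,-0.08,0.02],"rotation":[0,0,0]},{"grip":1,"slide":[0,0,0],"rotation":[0,0,0]},{"grip":1,"slide":[0,0,0],"rotation":[0,0,0]},{"grip":1,"slide":[0,0,0],"rotation":[0,0,0]}]'; python3 -c "
from h import *
st()
save('wrist','w4'); crop('w4',150,420,60,330,'c6',3)"
```

```text
time: 7.4
position: [504.2, 387.7, 227.2]
tool_rot: [0.716, 0.698, 0.005, -0.001]
ft_force: [2.0, 0.1, 4.3]
opening: 32.5
t 7.4 pos [504.2 387.7 227.2] f [2.  0.1 4.3] op 32.5 
R [[0.024, 1.0, 0.006], [1.0, -0.024, 0.008], [0.008, 0.006, -1.0]] 
q [-0.2   0.43 -0.74  1.65  0.31  1.18 -1.04]
```

View pics/c6.png

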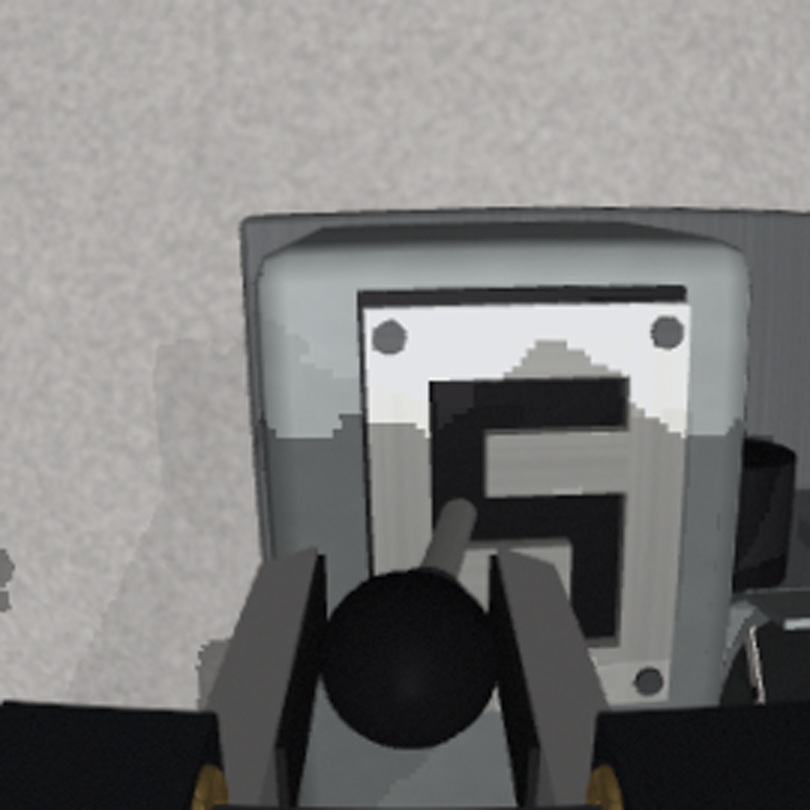

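```bash
python3 -m crank '[{"grip":-0.3,"slide":[0,0,0],"rotation":[0,0,0]},{"grip":-0.3,"slide":[0,0,0],"rotation":[0,0,0]},{"grip":-0.3,"slide":[0,0,-0.6],"rotation":[0,0,0]},{"grip":-0.3,"slide":[0,0,-0.7],"rotation":[0,0,-0.17]},{"grip":-0.3,"slide":[0,0,-0.7],"rotation":[0,0,0]},{"grip":-0.3,"slide":[0,0,-0.5],"rotation":[0,0,0]},{"grip":-0.3,"slide":[-0.5,0.9,0],"rotation":[0,0,0]},{"grip":-0.3,"slide":[-0.5,0.9,0],"rotation":[0,0,0]},{"grip":-0.3,"slide":[-0.5,0.9,0],"rotation":[0,0,0]},{"grip":-0.3,"slide":[-0.5,0.9,0],"rotation":[0,0,0]}]'; python3 -c "
from h import *
st()
save('wrist','w5')"
```

```text
time: 8.45
position: [643.9, 309.2, 328.2]
tool_rot: [0.703, 0.711, 0.0, -0.003]
ft_force: [0.3, 0.7, 0.1]
opening: 61.3
t 8.45 pos [643.9 309.2 328.2] f [0.3 0.7 0.1] op 61.3 
R [[-0.011, 1.0, -0.004], [1.0, 0.011, 0.005], [0.005, -0.004, -1.0]] 
q [-0.09  0.5  -0.7   1.31  0.31  1.44 -0.75]
```

View pics/w5.png

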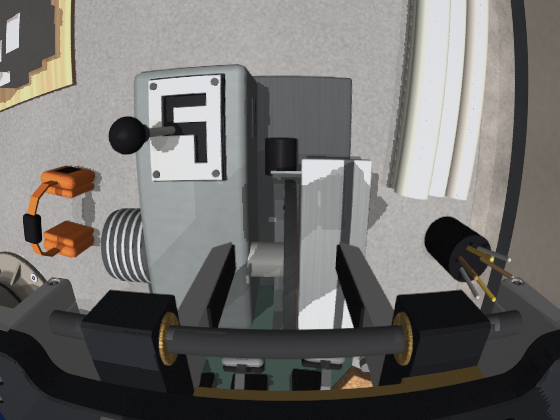

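```bash
python3 -m crank '[{"grip":-0.3,"slide":[0,0.05,0],"rotation":[0,-0.85,0.07]},{"grip":-0.3,"slide":[0,0.05,0],"rotation":[0,-0.85,0]},{"grip":-0.3,"slide":[0,0,0],"rotation":[0,-0.85,0]},{"grip":-0.3,"slide":[0,0,0],"rotation":[0,-0.85,0]},{"grip":-0.3,"slide":[0,0,0],"rotation":[0,-0.85,0]},{"grip":-0.3,"slide":[0,0,0],"rotation":[0,0,0]},{"grip":-0.3,"slide":[0,0,0],"rotation":[0,0,0]},{"grip":-0.3,"slide":[0,0,0],"rotation":[0,0,0]},{"grip":-0.3,"slide":[0,0,0],"rotation":[0,0,0]},{"grip":-0.3,"slide":[0,0,0],"rotation":[0,0,0]}]'; python3 -c "
from h import *
st()
f=save('wrist','w6')
print(unproj(load('w5'),127,135,True))
s,R=st(); c=np.array([647.5,220,135]);th=np.radians(33)
tgt=c+75*np.array([0,np.sin(th),np.cos(th)]); print('delta tool units',(R.T@(tgt-np.array(s['position']))/40).round(2), 'tilt',np.degrees(np.arctan2(R[1,2],-R[2,2])))"
```

```text
time: 9.5
position: [658.1, 294.8, 323.3]
tool_rot: [0.681, 0.667, -0.218, 0.209]
ft_force: [0.1, 0.2, 0.1]
opening: 61.2
t 9.5 pos [658.1 294.8 323.3] f [0.1 0.2 0.1] op 61.2 
R [[0.014, 1.0, -0.019], [0.818, -0.022, -0.575], [-0.576, -0.007, -0.818]] 
q [-0.47  0.72 -0.5   1.06  0.7   1.93 -0.89]
[511.60222915 382.13388464 259.20023091]
t 9.55 pos [658.3 294.6 323.5] f [ 0.9 -0.9  0. ] op 60.8 
R [[0.015, 1.0, -0.019], [0.818, -0.023, -0.575], [-0.576, -0.007, -0.818]] 
q [-0.47  0.72 -0.5   1.06  0.7   1.93 -0.89]
delta tool units [ 1.11 -0.23  3.06] tilt -35.13709159563539
```

View pics/w6.png

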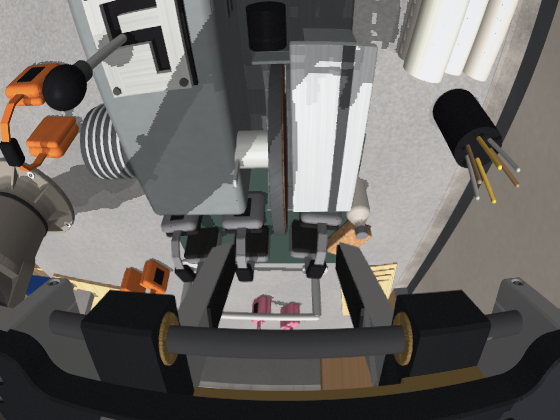

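```bash
python3 -m crank '[{"grip":-0.5,"slide":[0.6,-0.12,0],"rotation":[0,0,0]},{"grip":-0.5,"slide":[0.58,-0.11,0.3],"rotation":[0,0,0]},{"grip":-0.5,"slide":[0,0,0.6],"rotation":[0,0,0]},{"grip":-0.5,"slide":[0,0,0.7],"rotation":[0,0,0]},{"grip":-0.5,"slide":[0,0,0.7],"rotation":[0,0,0]},{"grip":-0.5,"slide":[0,0,0.5],"rotation":[0,0,0]},{"grip":-0.5,"slide":[0,0,0.2],"rotation":[0,0,0]},{"grip":-0.5,"slide":[0,0,0],"rotation":[0,0,0]},{"grip":-0.5,"slide":[0,0,0],"rotation":[0,0,0]},{"grip":-0.5,"slide":[0,0,0],"rotation":[0,0,0]}]'; python3 -c "
from h import *
s,R=st(); c=np.array([647.5,220,135]);th=np.radians(35)
tgt=c+75*np.array([0,np.sin(th),np.cos(th)]); print('delta tool units',(R.T@(tgt-np.array(s['position']))/40).round(2), 'tilt',np.degrees(np.arctan2(R[1,2],-R[2,2])))
save('wrist','w7')
"
```

```text
time: 10.55
position: [646.0, 268.8, 193.9]
tool_rot: [0.683, 0.667, -0.215, 0.206]
ft_force: [0.7, -0.1, -1.2]
opening: 70.9
t 10.55 pos [646.  268.8 193.9] f [ 0.7 -0.1 -1.2] op 70.9 
R [[0.018, 1.0, -0.018], [0.822, -0.024, -0.568], [-0.569, -0.004, -0.823]] 
q [-0.42  0.75 -0.51  1.28  0.7   1.71 -1.01]
delta tool units [-0.15  0.04  0.03] tilt -34.63874154011338
```

View pics/w7.png

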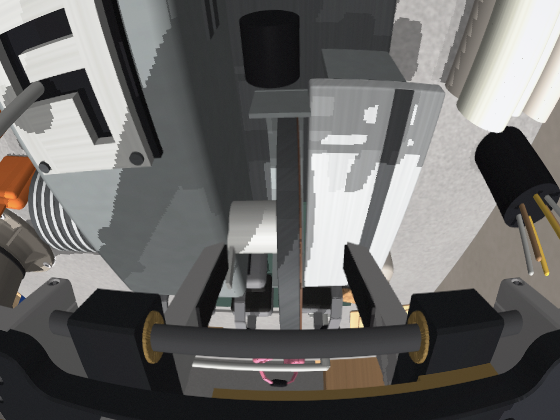

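```bash
python3 -m crank '[{"grip":1,"slide":[0,0.04,0],"rotation":[0,0,0]},{"grip":1,"slide":[0,0,0],"rotation":[0,0,0]},{"grip":1,"slide":[0,0,0],"rotation":[0,0,0]},{"grip":1,"slide":[0,0,0],"rotation":[0,0,0]},{"grip":1,"slide":[0,0,0],"rotation":[0,0,0]},{"grip":1,"slide":[-0.27,0,0.02],"rotation":[0,1,0]},{"grip":1,"slide":[-0.27,0,0.02],"rotation":[0,1,0]},{"grip":1,"slide":[-0.27,0,0.02],"rotation":[0,1,0]},{"grip":1,"slide":[-0.27,0,0.02],"rotation":[0,1,0]},{"grip":1,"slide":[-0.27,0,0.02],"rotation":[0,1,0]}]'; python3 -c "
from h import *
s,R=st(); p=np.array(s['position'])-[647.5,220,135]
print('tilt',np.degrees(np.arctan2(R[1,2],-R[2,2])),'pos ang',np.degrees(np.arctan2(p[1],p[2])),np.hypot(p[1],p[2]))
save('wrist','w8')
"
```

```text
time: 11.6
position: [648.4, 229.6, 210.1]
tool_rot: [0.709, 0.703, 0.044, -0.038]
ft_force: [-8.5, -1.1, -9.4]
opening: 12.2
t 11.6 pos [648.4 229.6 210.1] f [-8.5 -1.1 -9.4] op 12.2 
R [[0.009, 1.0, 0.009], [0.993, -0.01, 0.115], [0.115, 0.008, -0.993]] 
q [ 0.16  0.52 -0.76  1.57  0.29  1.12 -0.65]
tilt 6.602446691160072 pos ang 7.307916892919008 75.68274526856669
```

View pics/w8.png

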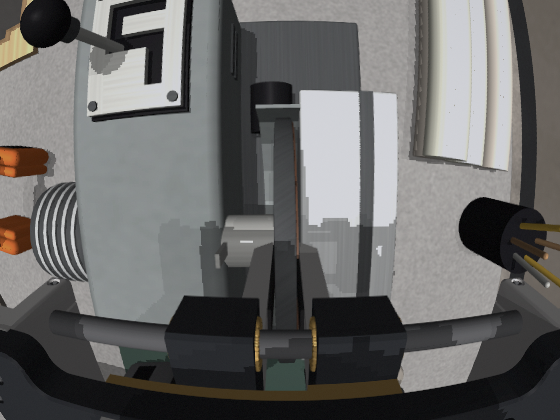

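```bash
python3 -m crank '[{"grip":1,"slide":[-0.29,0,0.02],"rotation":[0,0.6,0]},{"grip":1,"slide":[-0.29,0,0.02],"rotation":[0,0.6,0]},{"grip":1,"slide":[-0.29,0,0.02],"rotation":[0,0.6,0]},{"grip":1,"slide":[-0.29,0,0.02],"rotation":[0,0.6,0]},{"grip":1,"slide":[-0.29,0,0.02],"rotation":[0,0.6,0]},{"grip":1,"slide":[-0.29,0,0.02],"rotation":[0,0.6,0]},{"grip":1,"slide":[0,0,0],"rotation":[0,0,0]},{"grip":1,"slide":[0,0,0],"rotation":[0,0,0]},{"grip":1,"slide":[0,0,0],"rotation":[0,0,0]},{"grip":1,"slide":[0,0,0],"rotation":[0,0,0]}]'; python3 -c "
from h import *
s,R=st(); p=np.array(s['position'])-[647.5,220,135]
print('tilt',np.degrees(np.arctan2(R[1,2],-R[2,2])),'pos ang',np.degrees(np.arctan2(p[1],p[2])),np.hypot(p[1],p[2]))
save('wrist','w9')
"
```

```text
time: 12.65
position: [648.9, 156.8, 181.2]
tool_rot: [0.677, 0.662, 0.234, -0.22]
ft_force: [0.6, -1.3, 1.1]
opening: 12.1
t 12.65 pos [648.9 156.8 181.2] f [ 0.6 -1.3  1.1] op 12.1 
R [[0.014, 1.0, 0.025], [0.794, -0.027, 0.607], [0.608, 0.011, -0.794]] 
q [ 0.71  0.69 -1.01  1.72 -0.09  0.87 -0.11]
tilt 37.393545341217674 pos ang -53.84133418379269 78.27813330121403
```

View pics/w9.png

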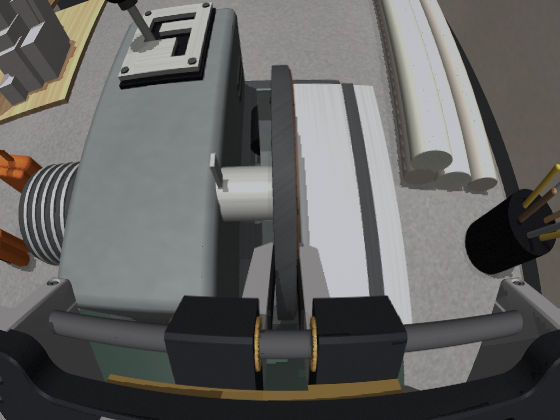

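```bash
python3 - <<'E'
from h import *
W=load('w9'); cam=-W['R'].T@W['t']; print(cam)
for a in (80,70,60,50,44,30,20,10,0,-20):
    t=np.radians(a); n=np.array([0,np.sin(t),np.cos(t)]); c=np.array([648.5,220,135]); p=c+100*n
    print(a,np.round(proj(W,p,True)),round((cam-p)@n))
E
python3 -m crank '[{"grip":-0.5,"slide":[0,0,0],"rotation":[0,0,0]},{"grip":-0.5,"slide":[0,0,0],"rotation":[0,0,0]},{"grip":-0.5,"slide":[0,0,0],"rotation":[0,0,0]},{"grip":-0.5,"slide":[0,0,-0.6],"rotation":[0,0,0]},{"grip":-0.5,"slide":[0,0,-0.7],"rotation":[0,0,0]},{"grip":-0.5,"slide":[0,0,-0.8],"rotation":[0,0,0]},{"grip":-0.5,"slide":[0,0,-0.8],"rotation":[0,-0.8,0]},{"grip":-0.5,"slide":[0.4,0,-0.6],"rotation":[0,-0.9,0]},{"grip":-0.5,"slide":[0.5,0,0],"rotation":[0,-0.9,0]},{"grip":-0.5,"slide":[0.5,0,0],"rotation":[0,-0.9,0]}]'; python3 -c "
from h import *
s,R=st()
save('wrist','w10')
"
```

```text
[644.89099859 112.32553561 372.49788254]
80 [281.  87.] -165
70 [281.  78.] -120
60 [281.  71.] -74
50 [281.  67.] -30
44 [281.  66.] -4
30 [282.  69.] 52
20 [282.  79.] 86
10 [283.  94.] 115
0 [284. 116.] 137
-20 [285. 178.] 160
time: 13.7
position: [648.1, 114.3, 320.3]
tool_rot: [0.72, 0.69, 0.057, -0.047]
ft_force: [0.1, -0.4, -1.0]
opening: 70.3
t 13.7 pos [648.1 114.3 320.3] f [ 0.1 -0.4 -1. ] op 70.3 
R [[0.04, 0.999, 0.018], [0.988, -0.043, 0.147], [0.147, 0.011, -0.989]] 
q [ 0.44  0.43 -0.88  1.5   0.2   1.3  -0.47]
```

View pics/w10.png

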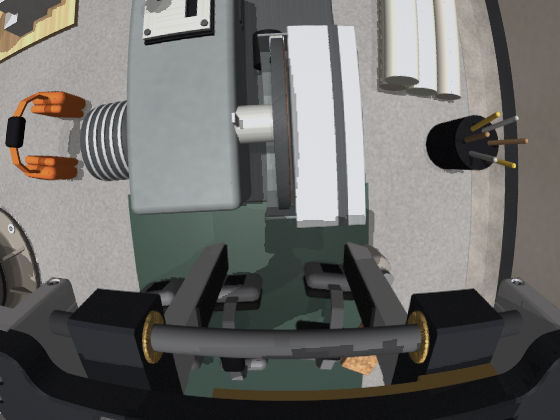

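Run:
```python
from h import *
W=load('w10'); cam=-W['R'].T@W['t']; print(cam)
for a in (80,70,60,50,44,30,20,10,0,-20):
    t=np.radians(a); n=np.array([0,np.sin(t),np.cos(t)]); c=np.array([648.5,220,135]); p=c+100*n
    print(a,np.round(proj(W,p,True)),round((cam-p)@n))
crop('w10',220,340,10,220,'c7',4)
save('scene','s2'); crop('s2',300,450,150,290,'c8',5)
```

```text
[647.54917453 167.93064628 509.53249298]
80 [277.  38.] -86
70 [277.  36.] -21
60 [277.  37.] 42
50 [277.  40.] 101
44 [277.  44.] 133
30 [278.  57.] 198
20 [279.  71.] 234
10 [279.  88.] 260
0 [280. 107.] 275
-20 [282. 147.] 270
```

View pics/c7.png

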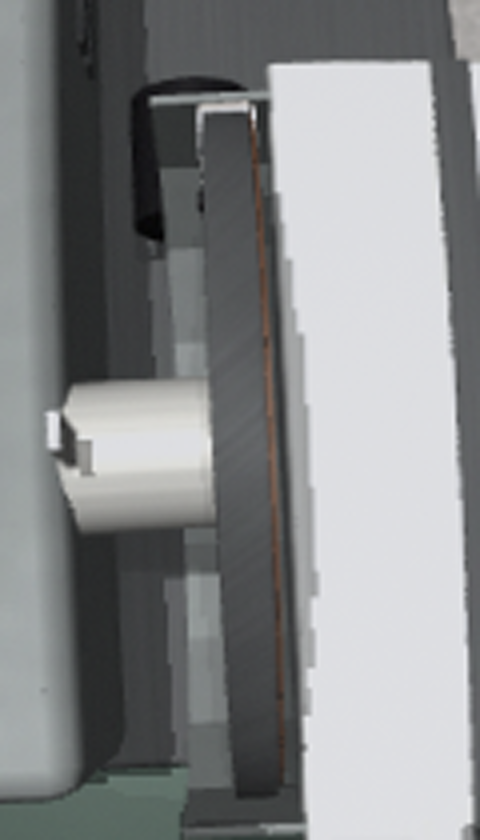

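View pics/c8.png

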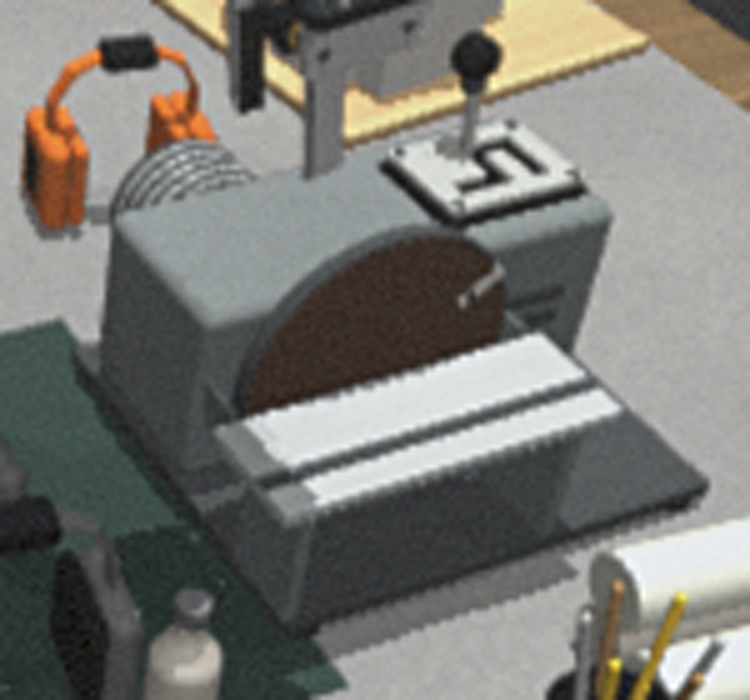

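```bash
cat >> h.py <<'E'
def markscene(f,c=(655,220,135)):
    # intersect pixel rays with front face plane x=c0
    im=f['img'].astype(int); K=f['mtx']; cam=-f['R'].T@f['t']; out=[]
    for v in range(185,260):
        for u in range(340,415):
            d=f['R'].T@np.array([(u-K[0,2])/K[0,0],(v-K[1,2])/K[1,1],1]); p=cam+d*(c[0]-cam[0])/d[0]
            r=np.hypot(p[1]-c[1],p[2]-c[2])
            if 60<r<98 and p[2]>140:
                out.append((u,v,np.degrees(np.arctan2(p[1]-c[1],p[2]-c[2])),r,im[v,u].min()))
    o=np.array(out); b=o[o[:,4]>85]; return b
E
python3 - <<'E'
from h import *
b=markscene(load('s2')); print(b.round(0)); print(np.average(b[:,2],weights=b[:,4]-60))
E
```

```text
[[399. 203.  55.  98. 131.]
 [398. 204.  56.  94.  88.]
 [399. 204.  58.  97. 134.]
 [397. 205.  56.  89. 112.]
 [398. 205.  58.  92. 121.]
 [399. 205.  60.  95. 111.]
 [395. 206.  54.  82.  89.]
 [396. 206.  57.  85. 123.]
 [397. 206.  59.  88. 128.]
 [398. 206.  61.  91. 101.]
 [395. 207.  57.  81. 126.]
 [396. 207.  60.  84. 130.]
 [397. 207.  62.  87.  98.]
 [395. 208.  60.  79. 126.]
 [396. 208.  63.  83.  89.]
 [392. 209.  56.  69. 123.]
 [392. 210.  60.  68. 133.]
 [392. 211.  63.  67.  86.]]
58.407917779144206
```

```bash
python3 -m crank '[{"grip":-0.5,"slide":[0.9,0,0],"rotation":[0,-0.8,0]},{"grip":-0.5,"slide":[0.9,0,0],"rotation":[0,-0.8,-0.15]},{"grip":-0.5,"slide":[0.9,0,0],"rotation":[0,-0.8,-0.15]},{"grip":-0.5,"slide":[0.9,0,0],"rotation":[0,-0.8,0]},{"grip":-0.5,"slide":[0.9,0,0],"rotation":[0,-0.8,0]},{"grip":-0.5,"slide":[0.3,0,0],"rotation":[0,-0.4,0]},{"grip":-0.5,"slide":[0,0,0],"rotation":[0,0,0]},{"grip":-0.5,"slide":[0,0,0],"rotation":[0,0,0]},{"grip":-0.5,"slide":[0,0,0],"rotation":[0,0,0]},{"grip":-0.5,"slide":[0,0,0],"rotation":[0,0,0]}]'; python3 -c "
from h import *
s,R=st(); c=np.array([648.5,220,135]);th=np.radians(30)
tgt=c+75*np.array([0,np.sin(th),np.cos(th)]); print('delta tool units',(R.T@(tgt-np.array(s['position']))/40).round(2), 'tilt',np.degrees(np.arctan2(R[1,2],-R[2,2])))
W=save('wrist','w11')
for a in (70,60,50,44,30,20,10,0,-20):
    t=np.radians(a); n=np.array([0,np.sin(t),np.cos(t)]); p=c+100*n
    print(a,np.round(proj(W,p,True)))
crop('w11',220,340,10,300,'c9',3)
"
```

```text
time: 14.8
position: [649.1, 296.8, 306.3]
tool_rot: [0.689, 0.694, -0.145, 0.151]
ft_force: [0.2, -0.1, 0.6]
opening: 70.6
t 14.8 pos [649.1 296.8 306.3] f [ 0.2 -0.1  0.6] op 70.6 
R [[-0.005, 1.0, 0.009], [0.912, 0.008, -0.41], [-0.41, 0.006, -0.912]] 
q [-0.29  0.66 -0.71  1.19  0.67  1.77 -0.93]
delta tool units [ 0.19 -0.04  2.83] tilt -24.19060719390431
70 [284. 129.]
60 [284. 145.]
50 [284. 163.]
44 [284. 175.]
30 [284. 203.]
20 [284. 223.]
10 [284. 240.]
0 [284. 255.]
-20 [284. 273.]
```

View pics/c9.png

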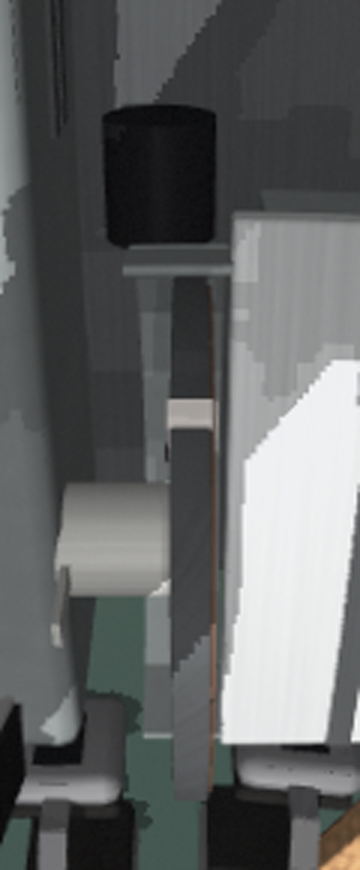

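```bash
python3 -m crank '[{"grip":-0.5,"slide":[0.25,-0.04,0.1],"rotation":[0,-0.7,0]},{"grip":-0.5,"slide":[0.2,0,0.6],"rotation":[0,0,0]},{"grip":-0.5,"slide":[0.1,0,0.7],"rotation":[0,0,0]},{"grip":-0.5,"slide":[0,0,0.7],"rotation":[0,0,0]},{"grip":-0.5,"slide":[0,0,0.5],"rotation":[0,0,0]},{"grip":-0.5,"slide":[0,0,0.15],"rotation":[0,0,0]},{"grip":-0.5,"slide":[0,0,0],"rotation":[0,0,0]},{"grip":-0.5,"slide":[0,0,0],"rotation":[0,0,0]},{"grip":-0.5,"slide":[0,0,0],"rotation":[0,0,0]},{"grip":-0.5,"slide":[0,0,0],"rotation":[0,0,0]}]'
cat >> h.py <<'E'
def pinch(th=30,r=75,c=(648.5,220,135)):
    s,R=st(); c=np.array(c); t=np.radians(th); P=np.array(s['position']); p=P-c; g=p-19*R[:,2]
    tgt=c+r*np.array([0,np.sin(t),np.cos(t)]); print('delta tool units',(R.T@(tgt-P)/40).round(2),'tilt',np.degrees(np.arctan2(R[1,2],-R[2,2])).round(1),'pos ang',np.degrees(np.arctan2(p[1],p[2])).round(1),'r',np.hypot(p[1],p[2]).round(1),'pad ang',np.degrees(np.arctan2(g[1],g[2])).round(1),'r',np.hypot(g[1],g[2]).round(1))
E
python3 -c "
from h import *
pinch()"
```

```text
time: 15.85
position: [654.3, 251.5, 206.9]
tool_rot: [0.688, 0.679, -0.175, 0.186]
ft_force: [0.2, -0.6, 0.0]
opening: 70.3
t 15.85 pos [654.3 251.5 206.9] f [ 0.2 -0.6  0. ] op 70.3 
R [[0.017, 1.0, 0.012], [0.87, -0.009, -0.493], [-0.493, 0.018, -0.87]] 
q [-0.27  0.72 -0.67  1.33  0.75  1.66 -1.01]
delta tool units [ 0.21 -0.15  0.08] tilt -29.5 pos ang 23.7 r 78.5 pad ang 24.8 r 97.4
```

```bash
python3 -m crank '[{"grip":-0.5,"slide":[0.22,-0.14,0.08],"rotation":[0,0,0]},{"grip":-0.5,"slide":[0,0,0],"rotation":[0,0,0]},{"grip":-0.5,"slide":[0,0,0],"rotation":[0,0,0]},{"grip":1,"slide":[0,0,0],"rotation":[0,0,0]},{"grip":1,"slide":[0,0,0],"rotation":[0,0,0]},{"grip":1,"slide":[0,0,0],"rotation":[0,0,0]},{"grip":1,"slide":[0,0,0],"rotation":[0,0,0]},{"grip":1,"slide":[0,0,0],"rotation":[0,0,0]},{"grip":1,"slide":[0,0,0],"rotation":[0,0,0]},{"grip":1,"slide":[0,0,0],"rotation":[0,0,0]}]';python3 -c "
from h import *
pinch()"
python3 -m crank '[{"grip":1,"slide":[-0.25,0,0.02],"rotation":[0,0.95,0]},{"grip":1,"slide":[-0.25,0,0.02],"rotation":[0,0.95,0]},{"grip":1,"slide":[-0.25,0,0.02],"rotation":[0,0.95,0]},{"grip":1,"slide":[-0.25,0,0.02],"rotation":[0,0.95,0]},{"grip":1,"slide":[-0.25,0,0.02],"rotation":[0,0.95,0]},{"grip":1,"slide":[-0.25,0,0.02],"rotation":[0,0.95,0]},{"grip":1,"slide":[0,0,0],"rotation":[0,0,0]},{"grip":1,"slide":[0,0,0],"rotation":[0,0,0]},{"grip":1,"slide":[0,0,0],"rotation":[0,0,0]},{"grip":1,"slide":[0,0,0],"rotation":[0,0,0]}]';python3 -c "
from h import *
pinch()
W=save('wrist','w12'); crop('w12',220,340,40,300,'c10',3)
c=np.array([648.5,220,135])
for a in (30,20,10,0,-10,-20):
    t=np.radians(a); n=np.array([0,np.sin(t),np.cos(t)]); p=c+100*n
    print(a,np.round(proj(W,p,True)))
"
```

```text
time: 16.85
position: [648.2, 259.9, 200.0]
tool_rot: [0.688, 0.68, -0.174, 0.186]
ft_force: [-0.2, 0.2, 0.5]
opening: 17.9
t 16.85 pos [648.2 259.9 200. ] f [-0.2  0.2  0.5] op 17.9 
R [[0.016, 1.0, 0.013], [0.871, -0.007, -0.492], [-0.492, 0.019, -0.871]] 
q [-0.28  0.73 -0.67  1.34  0.74  1.66 -1.03]
delta tool units [-0.05  0.01  0.03] tilt -29.5 pos ang 31.5 r 76.2 pad ang 31.1 r 95.2
time: 17.85
position: [648.7, 198.1, 205.8]
tool_rot: [0.702, 0.696, 0.115, -0.098]
ft_force: [1.6, 2.0, -1.5]
opening: 11.9
t 17.85 pos [648.7 198.1 205.8] f [ 1.6  2.  -1.5] op 11.9 
R [[0.004, 1.0, 0.025], [0.955, -0.011, 0.298], [0.298, 0.023, -0.954]] 
q [ 0.47  0.58 -1.01  1.65  0.26  1.02 -0.55]
delta tool units [ 1.37 -0.03  0.58] tilt 17.3 pos ang -17.2 r 74.1 pad ang -17.2 r 93.1
30 [285. 133.]
20 [286. 158.]
10 [287. 188.]
0 [287. 222.]
-10 [287. 255.]
-20 [287. 285.]
```

View pics/c10.png

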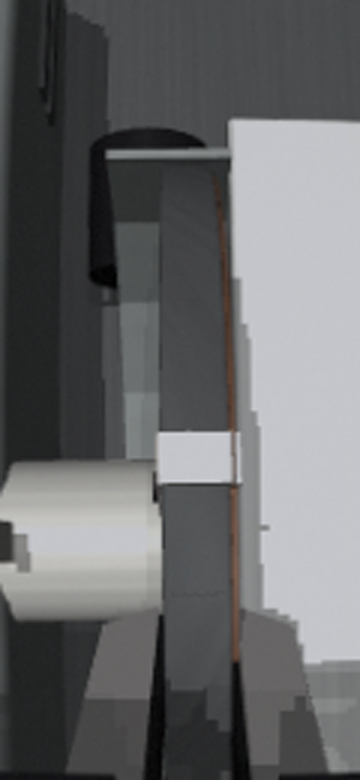

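```bash
python3 -m crank '[{"grip":1,"slide":[-0.1,0,0.0],"rotation":[0,0.37,0]},{"grip":1,"slide":[-0.1,0,0.0],"rotation":[0,0.37,0]},{"grip":1,"slide":[-0.09,0,0.0],"rotation":[0,0.36,0]},{"grip":1,"slide":[0,0,0],"rotation":[0,0,0]},{"grip":1,"slide":[0,0,0],"rotation":[0,0,0]},{"grip":1,"slide":[0,0,0],"rotation":[0,0,0]},{"grip":1,"slide":[0,0,0],"rotation":[0,0,0]},{"grip":1,"slide":[0,0,0],"rotation":[0,0,0]},{"grip":1,"slide":[0,0,0],"rotation":[0,0,0]},{"grip":1,"slide":[0,0,0],"rotation":[0,0,0]}]';python3 -c "
from h import *
pinch()
W=save('wrist','w13'); crop('w13',220,340,40,300,'c11',3)
c=np.array([648.5,220,135])
for a in (10,5,0,-5,-10,-20):
    t=np.radians(a); n=np.array([0,np.sin(t),np.cos(t)]); p=c+100*n
    print(a,np.round(proj(W,p,True),1))
im=W['img'].astype(int); 
for v in range(180,260): print(v,im[v,280:298].min(1).mean().round() if 0 else im[v,283:291].mean().round(),end=' ')
"
```

```text
time: 18.9
position: [648.8, 191.5, 203.4]
tool_rot: [0.687, 0.691, 0.169, -0.15]
ft_force: [-0.5, -4.0, 1.3]
opening: 11.9
t 18.9 pos [648.8 191.5 203.4] f [-0.5 -4.   1.3] op 11.9 
R [[-0.011, 1.0, 0.025], [0.899, -0.001, 0.439], [0.438, 0.027, -0.898]] 
q [ 0.61  0.64 -1.09  1.68  0.17  0.95 -0.42]
delta tool units [ 1.44 -0.01  0.8 ] tilt 26.0 pos ang -22.6 r 74.1 pad ang -23.3 r 93.1
10 [287.5 169.4]
5 [287.6 184.5]
0 [287.7 200.6]
-5 [287.7 217.3]
-10 [287.6 234.3]
-20 [287.4 267.1]
180 76.0 181 76.0 182 77.0 183 134.0 184 193.0 185 194.0 186 193.0 187 194.0 188 193.0 189 194.0 190 193.0 191 193.0 192 193.0 193 193.0 194 193.0 195 193.0 196 193.0 197 194.0 198 193.0 199 191.0 200 104.0 201 75.0 202 81.0 203 82.0 204 82.0 205 82.0 206 82.0 207 82.0 208 82.0 209 83.0 210 83.0 211 83.0 212 83.0 213 83.0 214 83.0 215 83.0 216 83.0 217 83.0 218 83.0 219 83.0 220 83.0 221 83.0 222 83.0 223 83.0 224 83.0 225 83.0 226 83.0 227 82.0 228 83.0 229 82.0 230 82.0 231 82.0 232 82.0 233 82.0 234 82.0 235 82.0 236 81.0 237 81.0 238 80.0 239 80.0 240 80.0 241 80.0 242 79.0 243 79.0 244 78.0 245 78.0 246 78.0 247 78.0 248 77.0 249 77.0 250 76.0 251 76.0 252 76.0 253 75.0 254 75.0 255 74.0 256 74.0 257 74.0 258 74.0 259 74.0
```

View pics/c11.png

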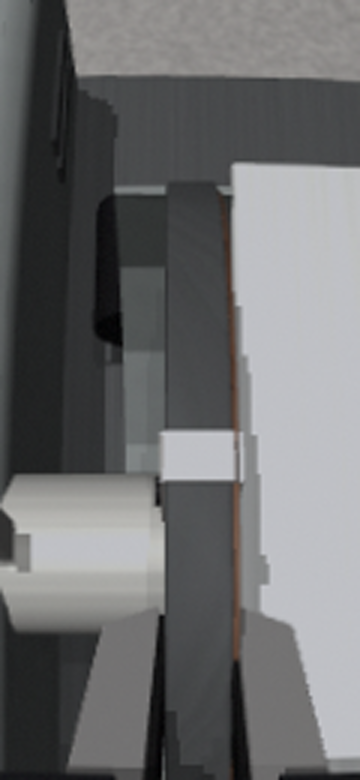

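Run:
```python
from h import *
for n,fi in (('w1',1),('w10',1),('w11',1),('w13',1),('t1',0),('top0',0)):
    C=cloud(load(n),bool(fi)); m=(C[...,0]>610)&(C[...,0]<638)&(C[...,2]>140)&(C[...,2]<160)&(C[...,1]>190)&(C[...,1]<250)
    X=C[m]
    if len(X)<10: print(n,len(X)); continue
    A=np.c_[2*X[:,1:],np.ones(len(X))]; r=np.linalg.lstsq(A,(X[:,1:]**2).sum(1),rcond=None)[0]
    print(n,len(X),'hub fit',r[:2].round(1),np.sqrt(r[2]+r[:2]@r[:2]).round(1))
    m=(C[...,0]>640)&(C[...,0]<657)&(C[...,2]>170)&(C[...,2]<240)&(C[...,1]>110)&(C[...,1]<330)&(C[...,0]>643)
    X=C[m]; X=X[np.abs(np.hypot(X[:,1]-220,X[:,2]-135)-100)<4]
    A=np.c_[2*X[:,1:],np.ones(len(X))]; r=np.linalg.lstsq(A,(X[:,1:]**2).sum(1),rcond=None)[0]
    print('   rim',len(X),r[:2].round(1),np.sqrt(r[2]+r[:2]@r[:2]).round(1),X[:,0].mean())
```

```text
w1 877 hub fit [220.9 135.6] 21.7
   rim 1785 [221.1 134.9] 99.7 648.414384028894
w10 930 hub fit [221.  136.1] 21.2
   rim 2227 [220.9 135.5] 99.1 648.7802792029478
w11 826 hub fit [221.4 136. ] 21.2
   rim 1965 [221.8 136.1] 98.4 648.8682699810441
w13 1826 hub fit [220.9 135.4] 21.8
   rim 4791 [221.1 136.5] 98.2 648.7179553752629
t1 0
top0 87 hub fit [220.5 141.7] 17.2
   rim 164 [220.8 136.8] 98.6 648.8906746618047
```

```bash
cat >> h.py <<'E'
def markw(f,c=(648.6,221,135.5)):
    C=cloud(f,True); im=f['img'].astype(int)
    m=(im.min(2)>140)&(np.abs(C[...,0]-c[0])<5)&(np.hypot(C[...,1]-c[1],C[...,2]-c[2])>93)&(C[...,2]>170)&(C[...,2]<245)&(np.abs(C[...,1]-c[1])<95)
    X=C[m]; a=np.degrees(np.arctan2(X[:,1]-c[1],X[:,2]-c[2])); print('mark',len(X),X.mean(0).round(1),'ang',(a.min()+a.max())/2,a.min(),a.max()); return a
E
python3 -c "
from h import *
markw(load('w12'));markw(load('w13'))"
```

```text
mark 323 [648.7 235.3 234.6] ang 8.304239368947275 5.744695679463363 10.863783058431187
mark 304 [648.6 224.7 235.5] ang 2.2358216395226287 -0.30535287679982415 4.776996155845081
```

```bash
python3 -m crank '[{"grip":1,"slide":[-0.1,0,0.0],"rotation":[0,0,0]},{"grip":1,"slide":[0,0,0.0],"rotation":[0,0,0]},{"grip":1,"slide":[0,0,0.0],"rotation":[0,0,0]},{"grip":1,"slide":[0,0,0],"rotation":[0,0,0]},{"grip":1,"slide":[0,0,0],"rotation":[0,0,0]},{"grip":1,"slide":[0,0,0],"rotation":[0,0,0]},{"grip":1,"slide":[0,0,0],"rotation":[0,0,0]},{"grip":1,"slide":[0,0,0],"rotation":[0,0,0]},{"grip":1,"slide":[0,0,0],"rotation":[0,0,0]},{"grip":1,"slide":[0,0,0],"rotation":[0,0,0]}]';python3 -c "
from h import *
pinch()
markw(save('wrist','w14'))"
```

```text
time: 19.95
position: [648.8, 189.4, 202.4]
tool_rot: [0.686, 0.691, 0.17, -0.15]
ft_force: [-0.3, -1.1, 2.7]
opening: 12.3
t 19.95 pos [648.8 189.4 202.4] f [-0.3 -1.1  2.7] op 12.3 
R [[-0.012, 1.0, 0.025], [0.897, -0.0, 0.441], [0.441, 0.028, -0.897]] 
q [ 0.61  0.64 -1.09  1.68  0.17  0.95 -0.41]
delta tool units [ 1.5  -0.01  0.81] tilt 26.2 pos ang -24.4 r 74.1 pad ang -24.8 r 93.0
mark 323 [648.6 222.  235.5] ang 0.6109693574195134 -2.059717958447977 3.281656673287004
```

```bash
python3 -m crank '[{"grip":-0.5,"slide":[0,0,0],"rotation":[0,0,0]},{"grip":-0.5,"slide":[0,0,0],"rotation":[0,0,0]},{"grip":-0.5,"slide":[0,0,0],"rotation":[0,0,0]},{"grip":-0.5,"slide":[0,0,0],"rotation":[0,0,0]},{"grip":-0.5,"slide":[0,0,-0.7],"rotation":[0,0,0]},{"grip":-0.5,"slide":[0,0,-0.8],"rotation":[0,0,0]},{"grip":-0.5,"slide":[0,0,-0.8],"rotation":[0,0,0]},{"grip":-0.5,"slide":[0.3,0,-0.8],"rotation":[0,-0.9,0]},{"grip":-0.5,"slide":[0.5,0,0],"rotation":[0,-0.9,0]},{"grip":-0.5,"slide":[0.5,0,0],"rotation":[0,-0.9,0]}]'; python3 -c "
from h import *
pinch()
W=save('wrist','w15'); markw(W); crop('w15',150,350,0,260,'c12',3)
C=cloud(W,True)
b=C[(C[...,2]>232)&(C[...,2]<275)&(C[...,0]>470)&(C[...,0]<540)&(C[...,1]>345)&(C[...,1]<420)]
if len(b)>50:
    A=np.c_[2*b,np.ones(len(b))]; r=np.linalg.lstsq(A,(b**2).sum(1),rcond=None)[0]; print('ball',len(b),b.min(0).round(1),b.max(0).round(1),r[:3].round(1),np.sqrt(r[3]+r[:3]@r[:3]))
"
```

```text
time: 21.0
position: [648.3, 169.2, 330.3]
tool_rot: [0.713, 0.7, 0.036, -0.019]
ft_force: [0.3, 0.0, -0.5]
opening: 70.4
t 21.0 pos [648.3 169.2 330.3] f [ 0.3  0.  -0.5] op 70.4 
R [[0.017, 1.0, 0.026], [0.997, -0.019, 0.077], [0.078, 0.024, -0.997]] 
q [ 0.37  0.47 -0.99  1.45  0.34  1.36 -0.63]
delta tool units [ 1.95 -0.12  3.42] tilt 4.4 pos ang -14.6 r 201.8 pad ang -13.7 r 220.5
mark 132 [648.5 222.2 235.6] ang 0.6605077498590696 -1.8695696658547545 3.1905851655728936
ball 561 [488.5 364.2 234.2] [520.8 381.6 262. ] [503.8 381.2 245.1] 16.243908133195863
```

View pics/c12.png

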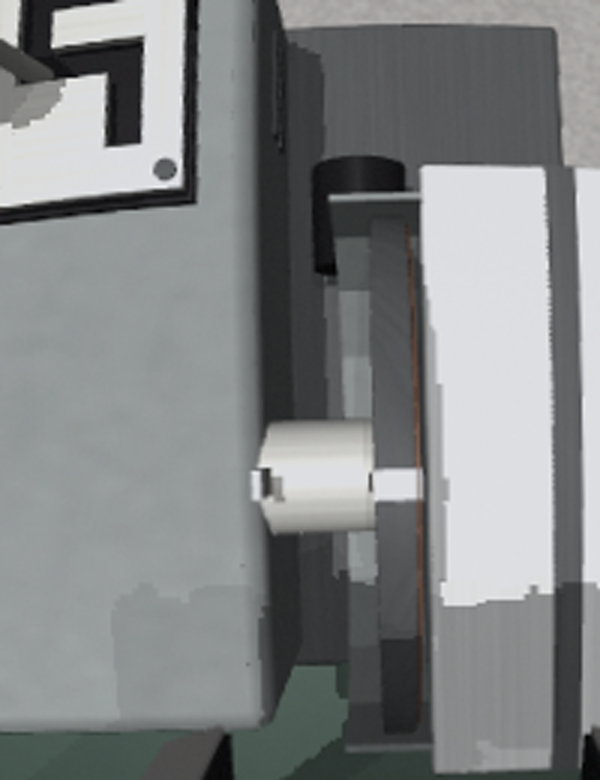

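```bash
python3 -m crank '[{"grip":-0.5,"slide":[0.8,-0.6,0],"rotation":[0.2,-0.55,0]},{"grip":-0.5,"slide":[0.9,-0.6,0],"rotation":[0,0,0]},{"grip":-0.5,"slide":[0.9,-0.6,0],"rotation":[0,0,0]},{"grip":-0.5,"slide":[0.9,-0.6,0],"rotation":[0,0,0]},{"grip":-0.5,"slide":[0.9,-0.6,0],"rotation":[0,0,0]},{"grip":-0.5,"slide":[0.9,-0.6,0],"rotation":[0,0,0]},{"grip":-0.5,"slide":[0,0,0],"rotation":[0,0,0]},{"grip":-0.5,"slide":[0,0,0],"rotation":[0,0,0]},{"grip":-0.5,"slide":[0,0,0],"rotation":[0,0,0]},{"grip":-0.5,"slide":[0,0,0],"rotation":[0,0,0]}]'
cat >> h.py <<'E'
def ball(fn,x0=470,x1=540,y0=345,y1=450):
    W=save('wrist',fn); C=cloud(W,True)
    b=C[(C[...,2]>232)&(C[...,2]<264)&(C[...,0]>x0)&(C[...,0]<x1)&(C[...,1]>y0)&(C[...,1]<y1)]
    A=np.c_[2*b,np.ones(len(b))]; r=np.linalg.lstsq(A,(b**2).sum(1),rcond=None)[0]; print('ball',len(b),b.min(0).round(1),b.max(0).round(1),r[:3].round(1),np.sqrt(r[3]+r[:3]@r[:3]))
    s,R=st(); print('delta units',(R.T@(r[:3]-[0,0,18]-np.array(s['position']))/40).round(2))
E
python3 -c "
from h import *
ball('w16')"
```

```text
time: 22.05
position: [494.5, 404.7, 333.3]
tool_rot: [0.706, 0.708, -0.002, 0.002]
ft_force: [-0.3, 0.1, 0.3]
opening: 70.2
ball 1162 [487.4 367.1 239.7] [520.1 399.1 262.4] [503.9 381.8 244.9] 16.72230625968929
t 22.1 pos [494.6 404.5 333.3] f [ 0.6 -0.5 -0.7] op 70.5 
R [[-0.003, 1.0, -0.0], [1.0, 0.003, -0.006], [-0.006, -0.0, -1.0]] 
q [-0.07  0.45 -1.01  1.48  0.38  1.43 -1.09]
delta units [-0.55  0.23  2.66]
```

```bash
python3 -m crank '[{"grip":-0.5,"slide":[-0.3,0.13,0],"rotation":[0,0,0]},{"grip":-0.5,"slide":[-0.26,0.1,0.3],"rotation":[0,0,0]},{"grip":-0.5,"slide":[0,0,0.7],"rotation":[0,0,0]},{"grip":-0.5,"slide":[0,0,0.7],"rotation":[0,0,0]},{"grip":-0.5,"slide":[0,0,0.6],"rotation":[0,0,0]},{"grip":-0.5,"slide":[0,0,0.3],"rotation":[0,0,0]},{"grip":1,"slide":[0,0,0],"rotation":[0,0,0]},{"grip":1,"slide":[0,0,0],"rotation":[0,0,0]},{"grip":1,"slide":[0,0,0],"rotation":[0,0,0]},{"grip":1,"slide":[0,0,0],"rotation":[0,0,0]}]';python3 -c "
from h import *
st()"
```

```text
time: 23.1
position: [511.3, 369.6, 224.4]
tool_rot: [0.711, 0.704, -0.002, 0.003]
ft_force: [-1.3, -0.2, 0.1]
opening: 41.8
t 23.1 pos [511.3 369.6 224.4] f [-1.3 -0.2  0.1] op 41.8 
R [[0.01, 1.0, 0.001], [1.0, -0.01, -0.007], [-0.007, 0.002, -1.0]] 
q [-0.02  0.51 -0.98  1.64  0.45  1.24 -1.1 ]
```

```bash
python3 -m crank '[{"grip":-0.5,"slide":[0,0,0],"rotation":[0,0,0]},{"grip":-0.5,"slide":[0,0,0],"rotation":[0,0,0]},{"grip":-0.5,"slide":[0.3,-0.15,0],"rotation":[0,0,0]},{"grip":-0.5,"slide":[0,0,0],"rotation":[0,0,0]},{"grip":-0.5,"slide":[0,0,0],"rotation":[0,0,0]},{"grip":-0.5,"slide":[0,0,0],"rotation":[0,0,0]},{"grip":-0.5,"slide":[0,0,0],"rotation":[0,0,0]},{"grip":-0.5,"slide":[0,0,0],"rotation":[0,0,0]},{"grip":-0.5,"slide":[0,0,0],"rotation":[0,0,0]},{"grip":-0.5,"slide":[0,0,0],"rotation":[0,0,0]}]';python3 -c "
from h import *
ball('w17')"
```

```text
time: 24.1
position: [505.0, 384.0, 226.1]
tool_rot: [0.71, 0.704, -0.001, 0.003]
ft_force: [-0.5, 0.1, -0.7]
opening: 70.6
ball 3259 [488.7 367.3 232.1] [540.  399.1 264. ] [514.9 380.1 242. ] 22.3718587826045
t 24.15 pos [505.  384.  226.2] f [-0.2  0.5 -0.5] op 70.8 
R [[0.009, 1.0, 0.004], [1.0, -0.009, -0.005], [-0.005, 0.004, -1.0]] 
q [-0.05  0.51 -0.98  1.63  0.45  1.24 -1.13]
delta units [-0.09  0.25  0.05]
```

```bash
python3 -m crank '[{"grip":1,"slide":[0,0,0],"rotation":[0,0,0]},{"grip":1,"slide":[0,0,0],"rotation":[0,0,0]},{"grip":1,"slide":[0,0,0],"rotation":[0,0,0]},{"grip":1,"slide":[0,0,0],"rotation":[0,0,0]},{"grip":1,"slide":[0,0,0],"rotation":[0,0,0]},{"grip":1,"slide":[0.25,0,0.01],"rotation":[0,0,0]},{"grip":1,"slide":[0.25,0,0.02],"rotation":[0,0,0]},{"grip":1,"slide":[0.25,0,0.03],"rotation":[0,0,0]},{"grip":1,"slide":[0.25,0,0.05],"rotation":[0,0,0]},{"grip":1,"slide":[0.2,0,0.05],"rotation":[0,0,0]}]';python3 -c "
from h import *
st();W=save('wrist','w18');crop('w18',150,420,60,330,'c13',3)"
```

```text
time: 25.15
position: [505.8, 434.7, 219.5]
tool_rot: [0.711, 0.703, -0.001, 0.004]
ft_force: [0.1, -1.5, 0.7]
opening: 33.0
t 25.15 pos [505.8 434.7 219.5] f [ 0.1 -1.5  0.7] op 33.0 
R [[0.01, 1.0, 0.004], [1.0, -0.01, -0.006], [-0.006, 0.004, -1.0]] 
q [-0.16  0.57 -0.95  1.56  0.48  1.26 -1.2 ]
```

View pics/c13.png

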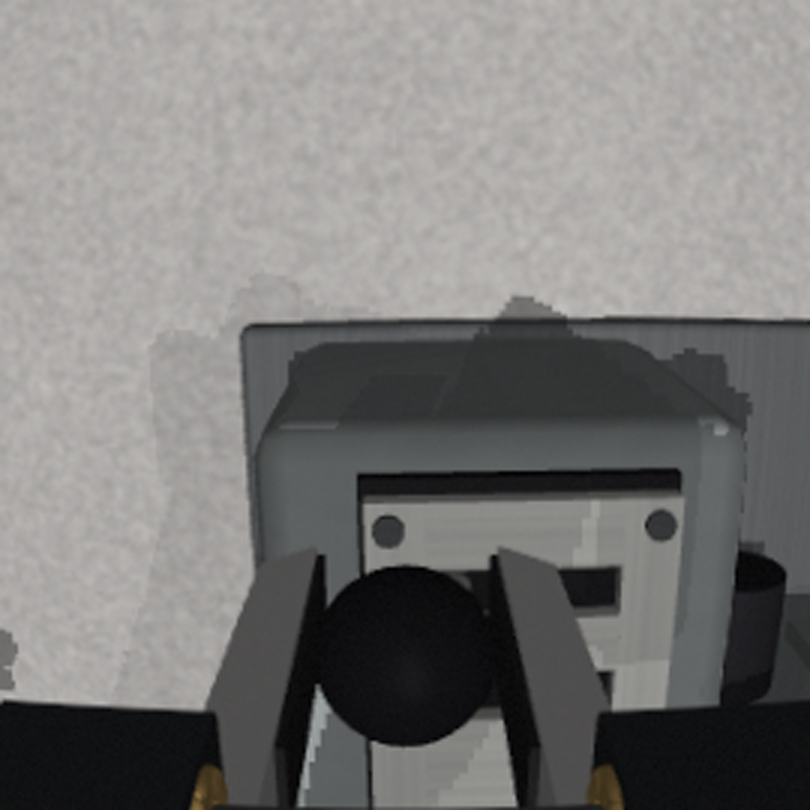

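```bash
python3 -m crank '[{"grip":1,"slide":[0,0,0],"rotation":[0,0,0]},{"grip":1,"slide":[0,0.2,-0.02],"rotation":[0,0,0]},{"grip":1,"slide":[0,0.25,-0.02],"rotation":[0,0,0]},{"grip":1,"slide":[0,0.25,0],"rotation":[0,0,0]},{"grip":1,"slide":[0,0.25,0.0],"rotation":[0,0,0]},{"grip":1,"slide":[0,0.25,0.02],"rotation":[0,0,0]},{"grip":1,"slide":[0,0.2,0.02],"rotation":[0,0,0]},{"grip":1,"slide":[0,0.1,0],"rotation":[0,0,0]},{"grip":1,"slide":[0,0,0],"rotation":[0,0,0]},{"grip":1,"slide":[0,0,0],"rotation":[0,0,0]}]';python3 -c "
from h import *
st();W=save('wrist','w19');crop('w19',150,420,60,330,'c14',3)"
```

```text
time: 26.2
position: [568.4, 435.6, 218.3]
tool_rot: [0.71, 0.704, -0.003, 0.001]
ft_force: [-6.3, -1.7, 4.4]
opening: 32.5
t 26.2 pos [568.4 435.6 218.3] f [-6.3 -1.7  4.4] op 32.5 
R [[0.008, 1.0, -0.003], [1.0, -0.008, -0.006], [-0.006, -0.003, -1.0]] 
q [-0.16  0.65 -0.92  1.44  0.52  1.32 -1.12]
```

View pics/c14.png

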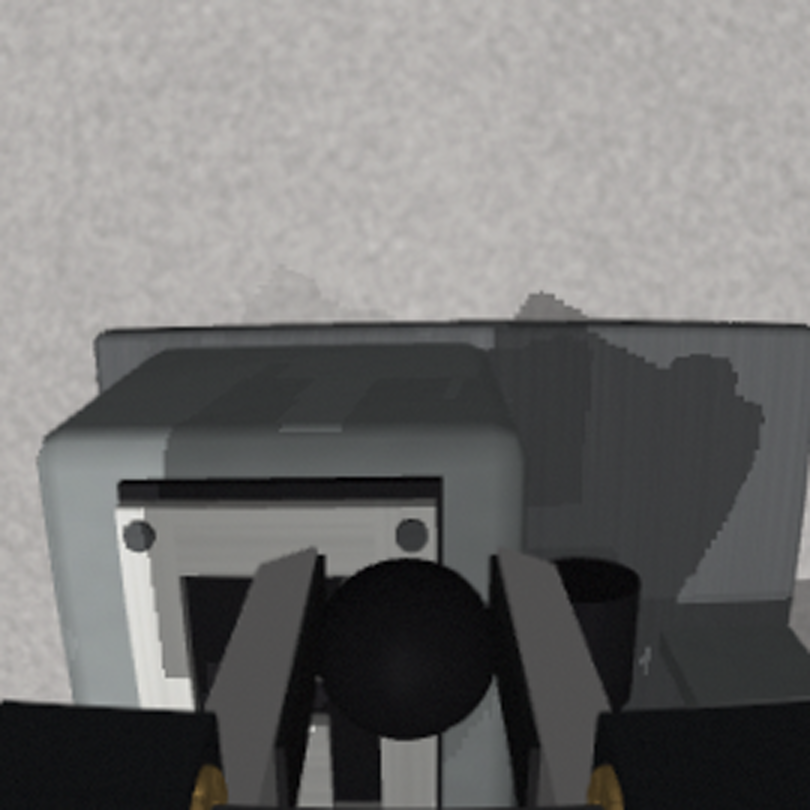

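```bash
python3 -m crank '[{"grip":-0.5,"slide":[0,0,0],"rotation":[0,0,0]},{"grip":-0.5,"slide":[0,0,0],"rotation":[0,0,0]},{"grip":-0.5,"slide":[0,0,0],"rotation":[0,0,0]},{"grip":-0.5,"slide":[0,0,-0.7],"rotation":[0,0,0]},{"grip":-0.5,"slide":[0,0,-0.8],"rotation":[0,0,0]},{"grip":-0.5,"slide":[0,0,-0.8],"rotation":[0,0,0]},{"grip":-0.5,"slide":[-0.5,0,-0.6],"rotation":[0,0,0]},{"grip":-0.5,"slide":[-1,0,0],"rotation":[0,0,0]},{"grip":-0.5,"slide":[-1,0,0],"rotation":[0,0,0]},{"grip":-0.5,"slide":[-1,0,0],"rotation":[0,0,0]}]';python3 -c "
from h import *
W=save('wrist','w20');markw(W);ball('w21',530,600,390,470)
P=cloud(save('top','t2')); Q=cloud(save('scene','s3'))
for n,C in (('top',P),('scene',Q)):
    m=(C[...,2]>135)&(C[...,2]<165)&(C[...,0]>440)&(C[...,0]<850)&(C[...,1]>-160)&(C[...,1]<120)
    n_,lab,stt,cen=cv2.connectedComponentsWithStats(m.astype(np.uint8))
    for i in range(1,n_):
        if stt[i,4]>40:
            X=C[lab==i]; (cc,wh,a)=cv2.minAreaRect(X[:,:2].astype(np.float32)); k=np.polyfit(X[:,1],X[:,0],1); print(n,stt[i,4],cen[i].round(0),X.mean(0).round(0),X.min(0).round(0),X.max(0).round(0),'dx/dy',k[0].round(3))
"
```

```text
time: 27.25
position: [569.5, 296.0, 338.2]
tool_rot: [0.708, 0.706, -0.002, 0.002]
ft_force: [0.5, 0.2, 0.2]
opening: 70.6
mark 1 [652.7 160.2 215. ] ang -37.43111533563846 -37.43111533563846 -37.43111533563846
ball 1217 [550.4 415.9 234.3] [584.  449.9 256.2] [567.4 433.  237.9] 16.632085321401068
t 27.35 pos [571.7 291.  338.1] f [ 0.4 -0.3 -0.6] op 70.5 
R [[0.011, 1.0, 0.001], [1.0, -0.011, -0.008], [-0.008, 0.001, -1.0]] 
q [ 0.12  0.44 -0.99  1.47  0.38  1.44 -0.88]
delta units [ 3.57 -0.15  2.93]
top 169 [269. 157.] [703. -57. 146.] [ 687. -107.  135.] [721. -14. 159.] dx/dy 0.141
top 174 [272. 195.] [571. -72. 146.] [ 554. -118.  135.] [585. -23. 159.] dx/dy -0.034
top 162 [274. 229.] [454. -79. 147.] [ 441. -120.  135.] [469. -32. 161.] dx/dy -0.136
scene 146 [264. 208.] [459. -84. 145.] [ 441. -124.  135.] [471. -39. 156.] dx/dy -0.089
scene 175 [281. 228.] [577. -75. 145.] [ 558. -118.  135.] [589. -30. 153.] dx/dy 0.009
scene 214 [303. 255.] [708. -61. 145.] [ 689. -101.  135.] [724. -17. 153.] dx/dy 0.147
```

View pics/w20.png

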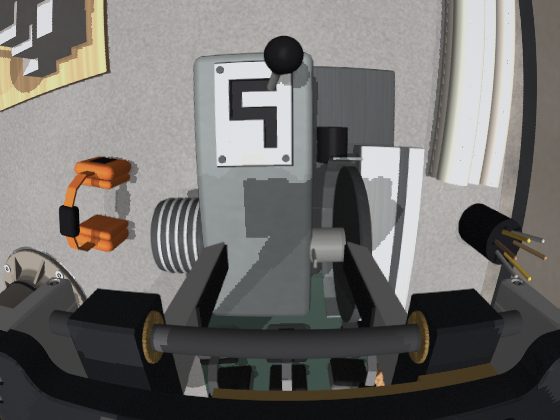

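View pics/t2.png

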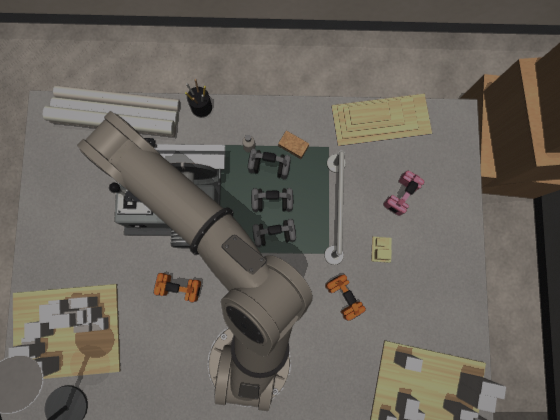

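```bash
python3 -m crank '[{"grip":-0.3,"slide":[-0.8,0.3,0],"rotation":[0,0,0]},{"grip":-0.3,"slide":[-1,0.3,0],"rotation":[0,0,0]},{"grip":-0.3,"slide":[-1,0.3,0],"rotation":[0,0,0]},{"grip":-0.3,"slide":[-1,0.3,0],"rotation":[0,0,0]},{"grip":-0.3,"slide":[-1,0.3,0],"rotation":[0,0,0]},{"grip":-0.3,"slide":[-1,0.3,0],"rotation":[0,0,0]},{"grip":-0.3,"slide":[-1,0.3,0],"rotation":[0,0,0]},{"grip":-0.3,"slide":[-1,0.3,0],"rotation":[0,0,0]},{"grip":-0.3,"slide":[-0.8,0.3,0],"rotation":[0,0,0]},{"grip":-0.3,"slide":[-0.5,0,0],"rotation":[0,0,0]}]';python3 -c "
from h import *
st();W=save('wrist','w22');markw(W)"
```

```text
time: 28.45
position: [684.5, -62.0, 338.5]
tool_rot: [0.7, 0.714, 0.001, 0.0]
ft_force: [0.1, 0.7, -0.9]
opening: 61.1
t 28.45 pos [684.5 -62.  338.5] f [ 0.1  0.7 -0.9] op 61.1 
R [[-0.021, 1.0, 0.002], [1.0, 0.021, 0.002], [0.002, 0.002, -1.0]] 
q [ 0.6   0.51 -0.92  1.36  0.4   1.46 -0.28]h.py:44: RuntimeWarning: Mean of empty slice.
  X=C[m]; a=np.degrees(np.arctan2(X[:,1]-c[1],X[:,2]-c[2])); print('mark',len(X),X.mean(0).round(1),'ang',(a.min()+a.max())/2,a.min(),a.max()); return a
  ret = um.true_divide(
Traceback (most recent call last):
  File "h.py", line 44, in markw
    X=C[m]; a=np.degrees(np.arctan2(X[:,1]-c[1],X[:,2]-c[2])); print('mark',len(X),X.mean(0).round(1),'ang',(a.min()+a.max())/2,a.min(),a.max()); return a
                                                                                                             ~~~~~^^
ValueError: zero-size array to reduction operation minimum which has no identity
```

View pics/w22.png

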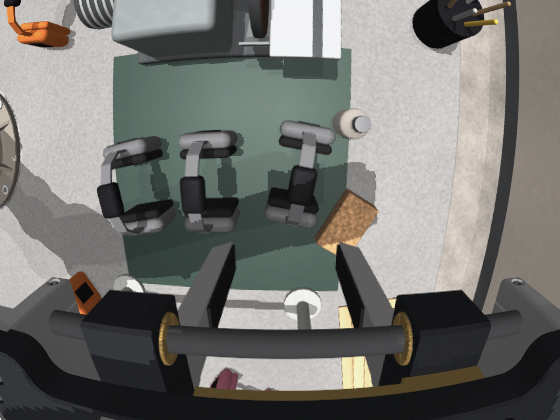

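```bash
cat >> h.py <<'E'
def ears(f,ylo=-170,yhi=60,zlo=142,zhi=156,thr=45):
    C=cloud(f,True); im=f['img'].max(2)
    m=(C[...,2]>zlo)&(C[...,2]<zhi)&(C[...,0]>400)&(C[...,0]<800)&(C[...,1]>ylo)&(C[...,1]<yhi)&(im<thr)
    n_,lab,stt,cen=cv2.connectedComponentsWithStats(m.astype(np.uint8))
    for i in range(1,n_):
        if stt[i,4]>60:
            X=C[lab==i]; X=X[X[:,2]>np.percentile(X[:,2],60)-2]; cc,wh,a=cv2.minAreaRect(X[:,:2].astype(np.float32)); print(stt[i,4],cen[i].round(0),'mean',X.mean(0).round(1),'rect',np.round(cc,1),np.round(wh,1),round(a,1),'ztop',np.percentile(X[:,2],90).round(1))
E
python3 -c "
from h import *
ears(load('w22')); W=load('w22'); print(W['img'][185,300],W['img'][195,192],W['img'][150,302],unproj(W,302,185,True),unproj(W,192,190,True))"
```

```text
704 [301. 189.] mean [703.5 -60.8 149.6] rect [703.3 -57.1] [43.2 27.5] 80.6 ztop 150.8
539 [193. 196.] mean [571.1 -73.3 149.7] rect [571.7 -70. ] [27.2 42.6] 2.5 ztop 150.9
584 [109. 201.] mean [453.8 -78.8 149.9] rect [453.3 -78.8] [27.5 42.1] 9.1 ztop 151.0
[29 29 31] [47 45 49] [149 149 151] [703.26888525 -55.04295337 150.62583114] [573.51514364 -62.90109936 151.13675365]
```

```bash
python3 -m crank '[{"grip":-0.3,"slide":[0.12,0.24,0],"rotation":[0,0,0.67]},{"grip":-0.3,"slide":[0,0.23,0.3],"rotation":[0,0,0.67]},{"grip":-0.3,"slide":[0,0,0.8],"rotation":[0,0,0]},{"grip":-0.3,"slide":[0,0,0.9],"rotation":[0,0,0]},{"grip":-0.3,"slide":[0,0,0.8],"rotation":[0,0,0]},{"grip":-0.3,"slide":[0,0,0.5],"rotation":[0,0,0]},{"grip":-0.3,"slide":[0,0,0],"rotation":[0,0,0]},{"grip":-0.3,"slide":[0,0,0],"rotation":[0,0,0]},{"grip":-0.3,"slide":[0,0,0],"rotation":[0,0,0]},{"grip":-0.3,"slide":[0,0,0],"rotation":[0,0,0]}]';cat >> h.py <<'E'
def to(x,y,z,yaw=None):
    s,R=st(); print('delta units',(R.T@(np.array([x,y,z])-np.array(s['position']))/40).round(2),'yaw tool y',np.degrees(np.arctan2(R[1,1],R[0,1])).round(1),'tool z err',(R[:2,2]).round(3))
E
python3 -c "
from h import *
to(703.4,-57.5,134)
save('wrist','w23')"
```

```text
time: 29.5
position: [709.7, -46.5, 203.6]
tool_rot: [0.763, 0.647, 0.004, -0.0]
ft_force: [-0.3, -0.3, 0.1]
opening: 61.0
t 29.5 pos [709.7 -46.5 203.6] f [-0.3 -0.3  0.1] op 61.0 
R [[0.163, 0.987, 0.006], [0.987, -0.163, 0.006], [0.007, 0.005, -1.0]] 
q [ 0.53  0.61 -0.84  1.48  0.46  1.25 -0.53]
delta units [-0.31 -0.12  1.74] yaw tool y -9.4 tool z err [0.006 0.006]
```

View pics/w23.png

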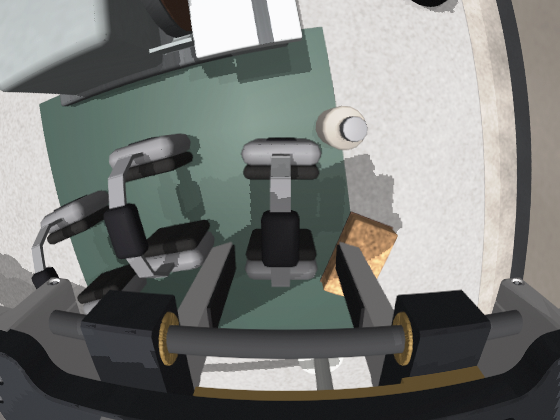

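```bash
python3 -c "
from h import *
ears(load('w23'))"
python3 -m crank '[{"grip":-0.3,"slide":[-0.29,-0.12,0.3],"rotation":[0,0,0]},{"grip":-0.3,"slide":[0,0,0.5],"rotation":[0,0,0]},{"grip":-0.3,"slide":[0,0,0.3],"rotation":[0,0,0]},{"grip":-0.3,"slide":[0,0,0],"rotation":[0,0,0]},{"grip":-0.3,"slide":[0,0,0],"rotation":[0,0,0]},{"grip":-0.3,"slide":[0,0,0],"rotation":[0,0,0]},{"grip":-0.3,"slide":[0,0,0],"rotation":[0,0,0]},{"grip":-0.3,"slide":[0,0,0],"rotation":[0,0,0]},{"grip":-0.3,"slide":[0,0,0],"rotation":[0,0,0]},{"grip":-0.3,"slide":[0,0,0],"rotation":[0,0,0]}]'
python3 -c "
from h import *
to(703.4,-57.5,134)
ears(save('wrist','w24'))"
```

```text
738 [128. 230.] mean [576.7 -29.  148.8] rect [573.8 -30. ] [27.6 44.3] 0.5 ztop 150.1
2036 [280. 239.] mean [703.6 -55.9 149.9] rect [703.3 -56.5] [42.5 26.9] 80.9 ztop 150.9
160 [ 41. 276.] mean [452.  -61.7 149.1] rect [450.1 -62.9] [27.5 11.8] 19.7 ztop 150.5
time: 30.55
position: [703.8, -60.4, 161.1]
tool_rot: [0.763, 0.646, 0.006, 0.002]
ft_force: [-0.7, 0.5, -0.7]
opening: 61.0
t 30.55 pos [703.8 -60.4 161.1] f [-0.7  0.5 -0.7] op 61.0 
R [[0.165, 0.986, 0.012], [0.986, -0.165, 0.004], [0.006, 0.011, -1.0]] 
q [ 0.54  0.64 -0.82  1.54  0.49  1.17 -0.54]
delta units [ 0.07 -0.03  0.68] yaw tool y -9.5 tool z err [0.012 0.004]
972 [105. 230.] mean [577.8 -29.1 148.6] rect [573.6 -30.1] [28.9 44.2] 2.7 ztop 149.9
2959 [284. 241.] mean [703.6 -55.8 149.8] rect [703.5 -56.6] [43.2 27.2] 80.5 ztop 150.9
287 [ 18. 285.] mean [457.9 -64.1 148.7] rect [454.7 -63. ] [17.7 31.1] 63.8 ztop 150.2
```

View pics/w24.png

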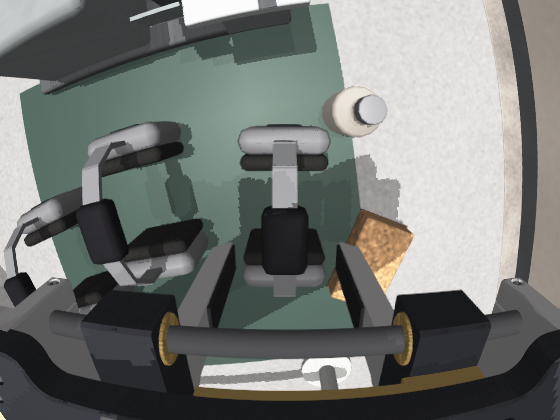

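```bash
python3 -m crank '[{"grip":-0.3,"slide":[0.1,0,0.3],"rotation":[0,0,0]},{"grip":-0.3,"slide":[0,0,0.3],"rotation":[0,0,0]},{"grip":-0.3,"slide":[0,0,0.08],"rotation":[0,0,0]},{"grip":-0.3,"slide":[0,0,0],"rotation":[0,0,0]},{"grip":1,"slide":[0,0,0],"rotation":[0,0,0]},{"grip":1,"slide":[0,0,0],"rotation":[0,0,0]},{"grip":1,"slide":[0,0,0],"rotation":[0,0,0]},{"grip":1,"slide":[0,0,0],"rotation":[0,0,0]},{"grip":1,"slide":[0,0,0],"rotation":[0,0,0]},{"grip":1,"slide":[0,0,0],"rotation":[0,0,0]}]'
python3 -c "
from h import *
to(703.4,-56.5,134)"
```

```text
time: 31.6
position: [704.6, -55.9, 130.9]
tool_rot: [0.763, 0.646, 0.006, 0.002]
ft_force: [-0.3, 0.1, -2.5]
opening: 29.7
t 31.6 pos [704.6 -55.9 130.9] f [-0.3  0.1 -2.5] op 29.7 
R [[0.165, 0.986, 0.011], [0.986, -0.165, 0.005], [0.006, 0.01, -1.0]] 
q [ 0.53  0.67 -0.81  1.56  0.51  1.12 -0.56]
delta units [-0.02 -0.03 -0.08] yaw tool y -9.5 tool z err [0.011 0.005]
```

```bash
python3 -m crank '[{"grip":-0.3,"slide":[0,0,0],"rotation":[0,0,0]},{"grip":-0.3,"slide":[0,0,0],"rotation":[0,0,0]},{"grip":-0.3,"slide":[-0.02,-0.02,-0.12],"rotation":[0,0,0]},{"grip":-0.3,"slide":[0,0,0],"rotation":[0,0,0]},{"grip":1,"slide":[0,0,0],"rotation":[0,0,0]},{"grip":1,"slide":[0,0,0],"rotation":[0,0,0]},{"grip":1,"slide":[0,0,0],"rotation":[0,0,0]},{"grip":1,"slide":[0,0,0],"rotation":[0,0,0]},{"grip":1,"slide":[0,0,0],"rotation":[0,0,0]},{"grip":1,"slide":[0,0,0],"rotation":[0,0,0]}]'
python3 -c "
from h import *
to(703.4,-56.5,134)"
```

```text
time: 32.6
position: [703.9, -56.6, 136.8]
tool_rot: [0.763, 0.646, 0.006, 0.002]
ft_force: [-1.0, -0.6, 0.1]
opening: 29.9
t 32.6 pos [703.9 -56.6 136.8] f [-1.  -0.6  0.1] op 29.9 
R [[0.165, 0.986, 0.012], [0.986, -0.165, 0.004], [0.006, 0.011, -1.0]] 
q [ 0.53  0.66 -0.81  1.56  0.51  1.13 -0.56]
delta units [ 0.   -0.01  0.07] yaw tool y -9.5 tool z err [0.012 0.004]
```

```bash
python3 -m crank '[{"grip":1,"slide":[0,0,-0.3],"rotation":[0,0,0]},{"grip":1,"slide":[0,0,-0.6],"rotation":[0,0,0]},{"grip":1,"slide":[0,0,-0.7],"rotation":[0,0,0]},{"grip":1,"slide":[0,0,-0.7],"rotation":[0,0,0]},{"grip":1,"slide":[0,0,-0.7],"rotation":[0,0,0]},{"grip":1,"slide":[0,0,-0.7],"rotation":[0,0,0]},{"grip":1,"slide":[0,0,-0.7],"rotation":[0,0,0]},{"grip":1,"slide":[0,0,-0.4],"rotation":[0,0,0]},{"grip":1,"slide":[0,0,0],"rotation":[0,0,0]},{"grip":1,"slide":[0,0,0],"rotation":[0,0,0]}]'
python3 -c "
from h import *
to(640,-303,330)
W=save('wrist','w25');save('scene','s4')"
```

```text
time: 33.6
position: [699.4, -56.5, 340.7]
tool_rot: [0.763, 0.647, 0.005, 0.001]
ft_force: [-0.3, -0.0, -3.3]
opening: 29.5
t 33.6 pos [699.4 -56.5 340.7] f [-0.3 -0.  -3.3] op 29.5 
R [[0.163, 0.987, 0.01], [0.987, -0.163, 0.006], [0.007, 0.009, -1.0]] 
q [ 0.55  0.51 -0.88  1.33  0.39  1.46 -0.46]
delta units [-6.32 -0.46  0.22] yaw tool y -9.4 tool z err [0.01  0.006]
```

View pics/s4.png

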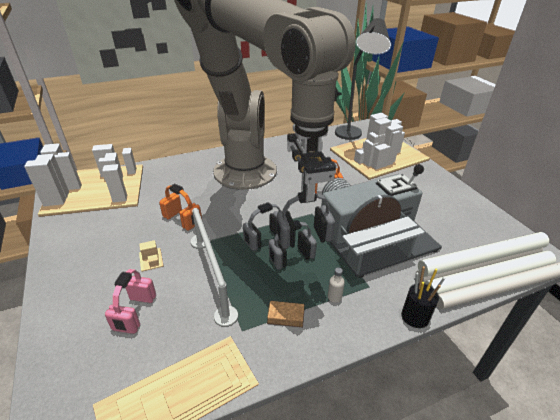

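View pics/w25.png

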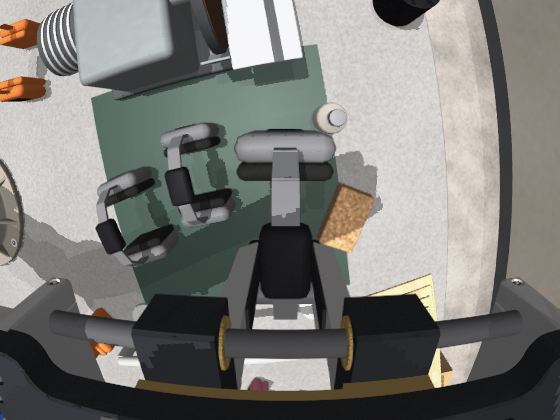

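```bash
python3 -m crank '[{"grip":1,"slide":[-0.5,0,0],"rotation":[0,0,-0.48]},{"grip":1,"slide":[-0.8,-0.15,0],"rotation":[0,0,-0.48]},{"grip":1,"slide":[-0.8,-0.2,0],"rotation":[0,0,0]},{"grip":1,"slide":[-0.8,-0.2,0],"rotation":[0,0,0]},{"grip":1,"slide":[-0.8,-0.2,0],"rotation":[0,0,0]},{"grip":1,"slide":[-0.8,-0.2,0],"rotation":[0,0,0]},{"grip":1,"slide":[-0.7,-0.15,0],"rotation":[0,0,0]},{"grip":1,"slide":[-0.5,-0.1,0],"rotation":[0,0,0]},{"grip":1,"slide":[0,0,0],"rotation":[0,0,0]},{"grip":1,"slide":[0,0,0],"rotation":[0,0,0]}]'
python3 -c "
from h import *
to(640,-304,330)
W=save('wrist','w26');save('scene','s5')"
```

```text
time: 34.7
position: [634.2, -290.5, 324.4]
tool_rot: [0.714, 0.7, 0.001, -0.007]
ft_force: [0.7, 1.1, -2.4]
opening: 29.8
t 34.7 pos [ 634.2 -290.5  324.4] f [ 0.7  1.1 -2.4] op 29.8 
R [[0.021, 1.0, -0.008], [1.0, -0.021, 0.012], [0.012, -0.008, -1.0]] 
q [ 0.9   0.53 -0.87  1.34  0.39  1.46  0.03]
delta units [-0.33  0.15 -0.15] yaw tool y -1.2 tool z err [-0.008  0.012]
```

View pics/w26.png

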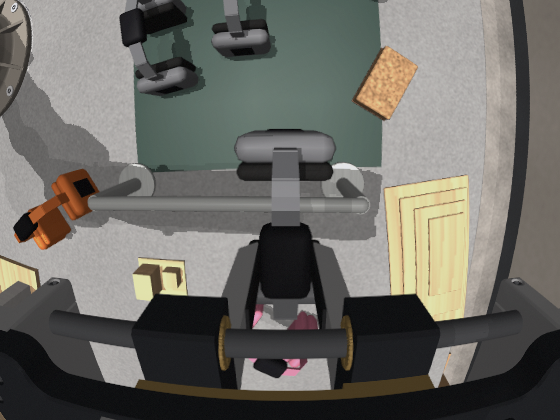

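View pics/s5.png

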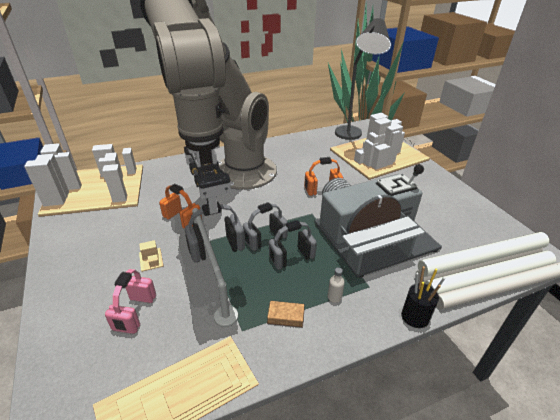

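```bash
cat >> h.py <<'E'
def rail(f):
    C=cloud(f,True); m=(C[...,2]>140)&(C[...,2]<156)&(C[...,1]>-335)&(C[...,1]<-270)&(C[...,0]>390)&(C[...,0]<725)
    X=C[m]; h=[]
    for x0 in range(390,720,15):
        Y=X[(X[:,0]>=x0)&(X[:,0]<x0+15)]
        if len(Y)>15: h.append((x0+7.5,(Y[:,1].min()+Y[:,1].max())/2,np.ptp(Y[:,1]),Y[:,2].max()))
    h=np.array(h); g=h[h[:,2]<24]; k=np.polyfit(g[:,0],g[:,1],1); print('rail',k,[np.polyval(k,x).round(1) for x in (470,555,640)],'ztop',np.median(g[:,3]),len(g), 'x range',X[:,0].min(),X[:,0].max())
E
python3 -c "
from h import *
rail(load('w26'))"
```

```text
rail [-2.97520167e-02 -2.84212521e+02] [np.float64(-298.2), np.float64(-300.7), np.float64(-303.3)] ztop 151.6910426738208 20 x range 390.0089242703307 724.8457630709197
```

```bash
python3 -m crank '[{"grip":1,"slide":[-0.3,0.15,0],"rotation":[0,0,0.05]},{"grip":1,"slide":[0,0,0.3],"rotation":[0,0,0]},{"grip":1,"slide":[0,0,0.6],"rotation":[0,0,0]},{"grip":1,"slide":[0,0,0.7],"rotation":[0,0,0]},{"grip":1,"slide":[0,0,0.7],"rotation":[0,0,0]},{"grip":1,"slide":[0,0,0.5],"rotation":[0,0,0]},{"grip":1,"slide":[0,0,0],"rotation":[0,0,0]},{"grip":1,"slide":[0,0,0],"rotation":[0,0,0]},{"grip":1,"slide":[0,0,0],"rotation":[0,0,0]},{"grip":1,"slide":[0,0,0],"rotation":[0,0,0]}]'
python3 -c "
from h import *
to(640,-303.3,158)
W=save('wrist','w27')"
```

```text
time: 35.8
position: [642.8, -296.0, 206.3]
tool_rot: [0.714, 0.7, 0.003, -0.007]
ft_force: [0.1, -0.8, -2.2]
opening: 29.3
t 35.8 pos [ 642.8 -296.   206.3] f [ 0.1 -0.8 -2.2] op 29.3 
R [[0.02, 1.0, -0.006], [1.0, -0.02, 0.013], [0.013, -0.006, -1.0]] 
q [ 0.89  0.62 -0.84  1.47  0.46  1.27 -0.01]
delta units [-0.2  -0.06  1.2 ] yaw tool y -1.1 tool z err [-0.006  0.013]
```

View pics/w27.png

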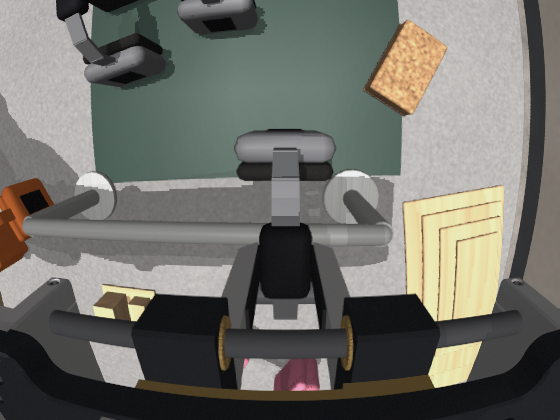

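```bash
python3 -m crank '[{"grip":1,"slide":[-0.19,-0.05,0],"rotation":[0,-0.1,0.05]},{"grip":1,"slide":[0,0,0.2],"rotation":[0,0,0]},{"grip":1,"slide":[0,0,0.3],"rotation":[0,0,0]},{"grip":1,"slide":[0,0,0.3],"rotation":[0,0,0]},{"grip":1,"slide":[0,0,0.25],"rotation":[0,0,0]},{"grip":1,"slide":[0,0,0.1],"rotation":[0,0,0]},{"grip":1,"slide":[0,0,0],"rotation":[0,0,0]},{"grip":1,"slide":[0,0,0],"rotation":[0,0,0]},{"grip":1,"slide":[0,0,0],"rotation":[0,0,0]},{"grip":1,"slide":[0,0,0],"rotation":[0,0,0]}]'
python3 -c "
from h import *
to(640,-303.3,157)
W=save('wrist','w28')"
```

```text
time: 36.85
position: [640.6, -304.8, 157.3]
tool_rot: [0.717, 0.697, -0.003, -0.001]
ft_force: [-0.3, 0.5, -2.2]
opening: 30.2
t 36.85 pos [ 640.6 -304.8  157.3] f [-0.3  0.5 -2.2] op 30.2 
R [[0.028, 1.0, -0.004], [1.0, -0.028, -0.003], [-0.003, -0.004, -1.0]] 
q [ 0.89  0.65 -0.81  1.52  0.5   1.19 -0.04]
delta units [ 0.04 -0.02  0.01] yaw tool y -1.6 tool z err [-0.004 -0.003]
```

View pics/w28.png

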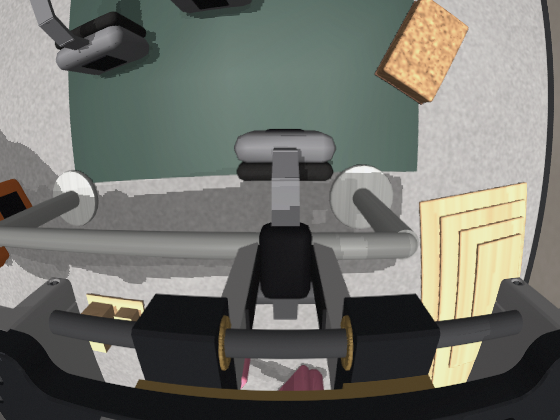

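```bash
python3 -m crank '[{"grip":1,"slide":[0.03,0,0.05],"rotation":[0,0,0]},{"grip":1,"slide":[0,0,0],"rotation":[0,0,0]},{"grip":1,"slide":[0,0,0],"rotation":[0,0,0]},{"grip":-0.05,"slide":[0,0,0],"rotation":[0,0,0]},{"grip":-0.05,"slide":[0,0,0],"rotation":[0,0,0]},{"grip":-0.05,"slide":[0,0,0],"rotation":[0,0,0]},{"grip":-0.05,"slide":[0,0,-0.2],"rotation":[0,0,0]},{"grip":-0.05,"slide":[0,0,-0.4],"rotation":[0,0,0]},{"grip":-0.05,"slide":[0,0,-0.7],"rotation":[0,0,0]},{"grip":-0.05,"slide":[0,0,-0.7],"rotation":[0,0,0]}]'
python3 -c "
from h import *
to(573,-30,300)
W=save('wrist','w29'); ears(W); ears(W,-340,-270,150,185); save('scene','s6'); crop('s6',150,330,170,340,'c15',4)"
```

```text
time: 37.9
position: [640.3, -303.2, 239.1]
tool_rot: [0.717, 0.697, -0.003, -0.001]
ft_force: [0.5, 0.3, -0.0]
opening: 48.8
t 37.9 pos [ 640.3 -303.2  239.1] f [ 0.5  0.3 -0. ] op 48.8 
R [[0.028, 1.0, -0.006], [1.0, -0.028, -0.002], [-0.002, -0.006, -1.0]] 
q [ 0.9   0.59 -0.84  1.44  0.45  1.32 -0.  ]
delta units [ 6.78 -1.88 -1.53] yaw tool y -1.6 tool z err [-0.006 -0.002]
418 [87.  8.] mean [454.3 -93.3 149.7] rect [453.1 -94.6] [17.9 30.8] 74.0 ztop 150.8
1878 [287. 221.] mean [ 640.5 -304.   169.8] rect [ 640.5 -304.5] [42.9 27.4] 87.7 ztop 170.8
```

View pics/w29.png

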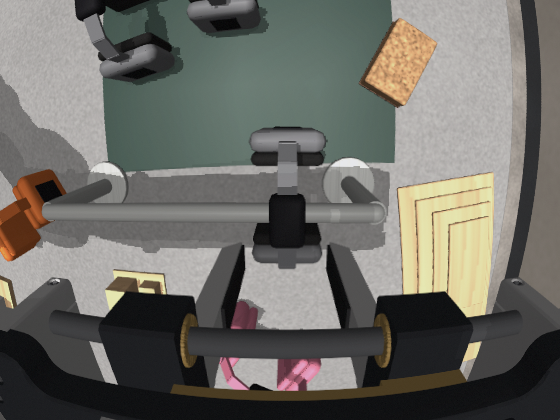

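View pics/c15.png

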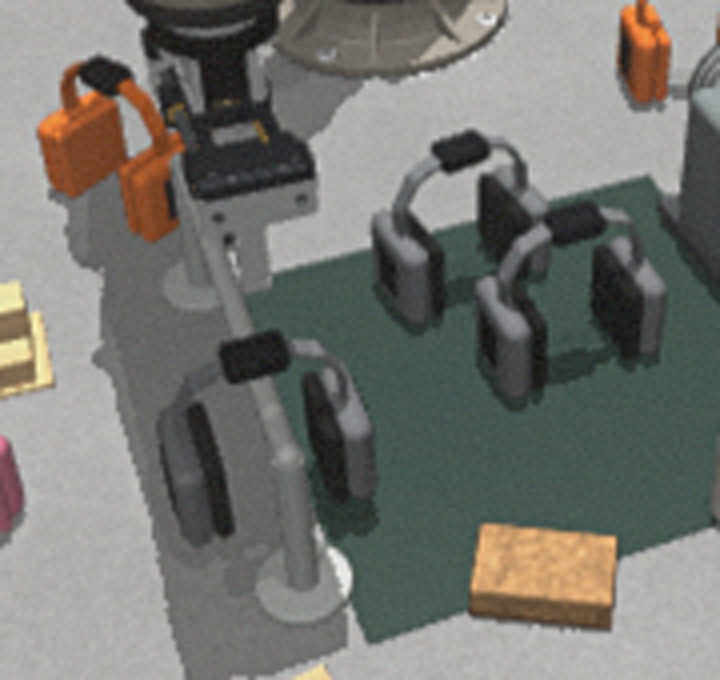

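```bash
python3 -m crank '[{"grip":-0.3,"slide":[0,0,-0.8],"rotation":[0,0,-0.2]},{"grip":-0.3,"slide":[0.4,0,-0.6],"rotation":[0,0,-0.2]},{"grip":-0.3,"slide":[0.9,-0.3,0],"rotation":[0,0,0]},{"grip":-0.3,"slide":[0.9,-0.3,0],"rotation":[0,0,0]},{"grip":-0.3,"slide":[0.9,-0.3,0],"rotation":[0,0,0]},{"grip":-0.3,"slide":[0.9,-0.3,0],"rotation":[0,0,0]},{"grip":-0.3,"slide":[0.9,-0.3,0],"rotation":[0,0,0]},{"grip":-0.3,"slide":[0.5,-0.1,0],"rotation":[0,0,0]},{"grip":-0.3,"slide":[0,0,0],"rotation":[0,0,0]},{"grip":-0.3,"slide":[0,0,0],"rotation":[0,0,0]}]'
python3 -c "
from h import *
W=save('wrist','w30'); ears(W)
to(573,-30,200)"
```

```text
time: 39.0
position: [570.5, -81.6, 307.1]
tool_rot: [0.697, 0.717, -0.001, 0.005]
ft_force: [-0.0, -0.6, -0.2]
opening: 61.1
400 [289. 148.] mean [573.5 -32.  148.7] rect [572.6 -30.1] [28.2 43.2] 1.7 ztop 149.9
560 [180. 191.] mean [452.5 -81.5 149.4] rect [453.  -78.9] [28.2 43.3] 8.9 ztop 150.7
t 39.05 pos [570.6 -81.6 307.1] f [-0.9 -0.1 -0.2] op 61.1 
R [[-0.029, 1.0, 0.006], [1.0, 0.029, -0.008], [-0.009, 0.006, -1.0]] 
q [ 0.82  0.32 -0.99  1.66  0.29  1.3  -0.19]
delta units [1.31 0.08 2.67] yaw tool y 1.6 tool z err [ 0.006 -0.008]
```

View pics/w30.png

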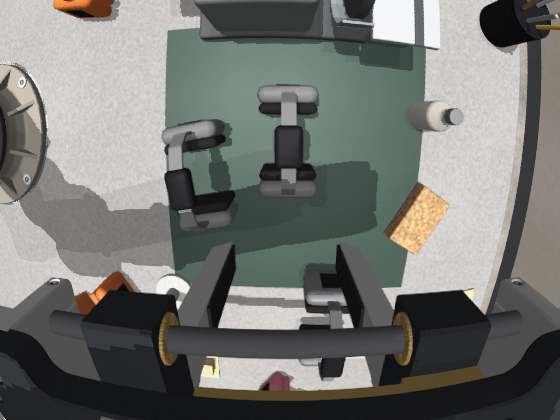

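```bash
python3 -m crank '[{"grip":-0.3,"slide":[0.65,0.03,0],"rotation":[0,0,0]},{"grip":-0.3,"slide":[0.62,0.03,0.2],"rotation":[0,0,0]},{"grip":-0.3,"slide":[0,0,0.7],"rotation":[0,0,0]},{"grip":-0.3,"slide":[0,0,0.9],"rotation":[0,0,0]},{"grip":-0.3,"slide":[0,0,0.9],"rotation":[0,0,0]},{"grip":-0.3,"slide":[0,0,0.6],"rotation":[0,0,0]},{"grip":-0.3,"slide":[0,0,0],"rotation":[0,0,0]},{"grip":-0.3,"slide":[0,0,0],"rotation":[0,0,0]},{"grip":-0.3,"slide":[0,0,0],"rotation":[0,0,0]},{"grip":-0.3,"slide":[0,0,0],"rotation":[0,0,0]}]'
python3 -c "
from h import *
W=save('wrist','w31'); ears(W)
to(572.6,-30.1,136)"
```

```text
time: 40.05
position: [578.9, -41.5, 171.9]
tool_rot: [0.703, 0.711, 0.001, 0.005]
ft_force: [0.7, 0.2, -1.1]
opening: 61.3
2250 [277. 228.] mean [573.  -33.  149.9] rect [572.6 -29.8] [27.1 42.7] 1.2 ztop 150.9
534 [129. 269.] mean [458.7 -66.8 148.1] rect [457.5 -66.6] [20.9 38.8] 52.2 ztop 149.6
t 40.1 pos [579.  -41.5 172. ] f [-0.5  0.   0.2] op 61.3 
R [[-0.012, 1.0, 0.009], [1.0, 0.012, -0.006], [-0.006, 0.009, -1.0]] 
q [ 0.69  0.45 -0.94  1.82  0.42  1.07 -0.39]
delta units [ 0.29 -0.16  0.9 ] yaw tool y 0.7 tool z err [ 0.009 -0.006]
```

```bash
python3 -m crank '[{"grip":-0.3,"slide":[0.28,-0.15,0],"rotation":[0,0,0]},{"grip":-0.3,"slide":[0,0,0.3],"rotation":[0,0,0]},{"grip":-0.3,"slide":[0,0,0.3],"rotation":[0,0,0]},{"grip":-0.3,"slide":[0,0,0.23],"rotation":[0,0,0]},{"grip":-0.3,"slide":[0,0,0],"rotation":[0,0,0]},{"grip":-0.3,"slide":[0,0,0],"rotation":[0,0,0]},{"grip":-0.3,"slide":[0,0,0],"rotation":[0,0,0]},{"grip":-0.3,"slide":[0,0,0],"rotation":[0,0,0]},{"grip":-0.3,"slide":[0,0,0],"rotation":[0,0,0]},{"grip":-0.3,"slide":[0,0,0],"rotation":[0,0,0]}]'
python3 -c "
from h import *
to(572.6,-30.1,136)"
```

```text
time: 41.1
position: [573.3, -29.5, 137.3]
tool_rot: [0.703, 0.712, 0.001, 0.006]
ft_force: [-1.0, -0.2, -0.7]
opening: 61.3
t 41.1 pos [573.3 -29.5 137.3] f [-1.  -0.2 -0.7] op 61.3 
R [[-0.013, 1.0, 0.011], [1.0, 0.013, -0.007], [-0.007, 0.011, -1.0]] 
q [ 0.65  0.48 -0.92  1.87  0.46  1.01 -0.45]
delta units [-0.01 -0.02  0.03] yaw tool y 0.7 tool z err [ 0.011 -0.007]
```

Close and lift.

```bash
python3 -m crank '[{"grip":1,"slide":[0,0,0.02],"rotation":[0,0,0]},{"grip":1,"slide":[0,0,0],"rotation":[0,0,0]},{"grip":1,"slide":[0,0,0],"rotation":[0,0,0]},{"grip":1,"slide":[0,0,0],"rotation":[0,0,0]},{"grip":1,"slide":[0,0,0],"rotation":[0,0,0]},{"grip":1,"slide":[0,0,-0.3],"rotation":[0,0,0]},{"grip":1,"slide":[0,0,-0.7],"rotation":[0,0,0]},{"grip":1,"slide":[0,0,-0.8],"rotation":[0,0,0]},{"grip":1,"slide":[0,0,-0.8],"rotation":[0,0,0]},{"grip":1,"slide":[0,0,-0.8],"rotation":[0,0,0]}]'
python3 -m crank '[{"grip":1,"slide":[0,0,-0.8],"rotation":[0,0,0]},{"grip":1,"slide":[0,0,-0.8],"rotation":[0,0,0]},{"grip":1,"slide":[0,0,-0.3],"rotation":[0,0,0]},{"grip":1,"slide":[-0.6,0,0],"rotation":[0,0,0.2]},{"grip":1,"slide":[-0.8,0,0],"rotation":[0,0,0.1]},{"grip":1,"slide":[-0.8,0,0],"rotation":[0,0,0]},{"grip":1,"slide":[-0.8,0,0],"rotation":[0,0,0]},{"grip":1,"slide":[-0.8,0,0],"rotation":[0,0,0]},{"grip":1,"slide":[-0.8,0,0],"rotation":[0,0,0]},{"grip":1,"slide":[-0.8,0,0],"rotation":[0,0,0]}]'
python3 -c "
from h import *
to(555,-300.7,330)
W=save('wrist','w32');rail(W);ears(W,-340,-270,160,185)"
```

```text
time: 42.1
position: [568.9, -28.2, 275.6]
tool_rot: [0.702, 0.712, -0.001, 0.003]
ft_force: [0.8, -0.1, -2.5]
opening: 30.0
time: 43.1
position: [563.5, -243.1, 362.2]
tool_rot: [0.713, 0.701, 0.001, 0.005]
ft_force: [-0.3, 0.2, -2.3]
opening: 30.0
t 43.1 pos [ 563.5 -243.1  362.2] f [-0.3  0.2 -2.3] op 30.0 
R [[0.016, 1.0, 0.008], [1.0, -0.016, -0.005], [-0.005, 0.008, -1.0]] 
q [ 1.01  0.35 -0.93  1.5   0.28  1.42  0.05]
delta units [-1.44 -0.19  0.81] yaw tool y -0.9 tool z err [ 0.008 -0.005]
rail [-2.95622334e-02 -2.84076361e+02] [np.float64(-298.0), np.float64(-300.5), np.float64(-303.0)] ztop 151.6853388839777 17 x range 390.0089319634633 724.8668667006872
777 [346. 235.] mean [ 639.4 -303.7  169.8] rect [ 639.4 -304.5] [41.3 27.7] 87.6 ztop 171.0
```

View pics/w32.png

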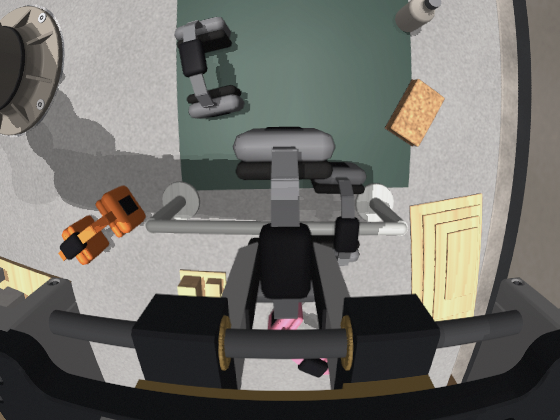

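```bash
python3 -m crank '[{"grip":1,"slide":[-0.6,-0.1,0],"rotation":[0,0,0.1]},{"grip":1,"slide":[-0.3,-0.1,0.2],"rotation":[0,0,0]},{"grip":1,"slide":[0,0,0.4],"rotation":[0,0,0]},{"grip":1,"slide":[0,0,0],"rotation":[0,0,0]},{"grip":1,"slide":[0,0,0],"rotation":[0,0,0]},{"grip":1,"slide":[0,0,0],"rotation":[0,0,0]},{"grip":1,"slide":[0,0,0],"rotation":[0,0,0]},{"grip":1,"slide":[0,0,0],"rotation":[0,0,0]},{"grip":1,"slide":[0,0,0],"rotation":[0,0,0]},{"grip":1,"slide":[0,0,0],"rotation":[0,0,0]}]'
python3 -c "
from h import *
to(554,-300.6,210)"
```

```text
time: 44.15
position: [553.1, -284.1, 334.6]
tool_rot: [0.719, 0.695, 0.0, 0.003]
ft_force: [0.1, -0.5, -2.0]
opening: 29.9
t 44.15 pos [ 553.1 -284.1  334.6] f [ 0.1 -0.5 -2. ] op 29.9 
R [[0.034, 0.999, 0.005], [0.999, -0.034, -0.004], [-0.004, 0.005, -1.0]] 
q [ 1.05  0.37 -0.91  1.53  0.3   1.38  0.09]
delta units [-0.4   0.02  3.12] yaw tool y -1.9 tool z err [ 0.005 -0.004]
```

```bash
python3 -m crank '[{"grip":1,"slide":[-0.4,0.01,0],"rotation":[0,0,0]},{"grip":1,"slide":[0,0,0.4],"rotation":[0,0,0]},{"grip":1,"slide":[0,0,0.7],"rotation":[0,0,0]},{"grip":1,"slide":[0,0,0.8],"rotation":[0,0,0]},{"grip":1,"slide":[0,0,0.7],"rotation":[0,0,0]},{"grip":1,"slide":[0,0,0.4],"rotation":[0,0,0]},{"grip":1,"slide":[0,0,0],"rotation":[0,0,0]},{"grip":1,"slide":[0,0,0],"rotation":[0,0,0]},{"grip":1,"slide":[0,0,0],"rotation":[0,0,0]},{"grip":1,"slide":[0,0,0],"rotation":[0,0,0]}]'
python3 -c "
from h import *
to(554,-300.6,157)"
```

```text
time: 45.15
position: [554.4, -304.9, 210.8]
tool_rot: [0.72, 0.694, 0.001, 0.005]
ft_force: [0.1, 0.1, -1.8]
opening: 29.7
t 45.15 pos [ 554.4 -304.9  210.8] f [ 0.1  0.1 -1.8] op 29.7 
R [[0.037, 0.999, 0.008], [0.999, -0.037, -0.006], [-0.005, 0.008, -1.0]] 
q [ 1.04  0.48 -0.86  1.67  0.39  1.17  0.04]
delta units [ 0.11 -0.02  1.34] yaw tool y -2.1 tool z err [ 0.008 -0.006]
```

```bash
python3 -m crank '[{"grip":1,"slide":[0.1,-0.02,0.2],"rotation":[0,0,-0.05]},{"grip":1,"slide":[0,0,0.35],"rotation":[0,0,0]},{"grip":1,"slide":[0,0,0.35],"rotation":[0,0,0]},{"grip":1,"slide":[0,0,0.3],"rotation":[0,0,0]},{"grip":1,"slide":[0,0,0.1],"rotation":[0,0,0]},{"grip":1,"slide":[0,0,0.0],"rotation":[0,0,0]},{"grip":1,"slide":[0,0,0],"rotation":[0,0,0]},{"grip":1,"slide":[0,0,0],"rotation":[0,0,0]},{"grip":1,"slide":[0,0,0],"rotation":[0,0,0]},{"grip":1,"slide":[0,0,0],"rotation":[0,0,0]}]'
python3 -c "
from h import *
to(554,-300.6,157)"
```

```text
time: 46.15
position: [554.8, -301.2, 156.5]
tool_rot: [0.717, 0.697, 0.0, 0.006]
ft_force: [-2.5, 0.2, 3.7]
opening: 29.6
t 46.15 pos [ 554.8 -301.2  156.5] f [-2.5  0.2  3.7] op 29.6 
R [[0.029, 1.0, 0.009], [1.0, -0.029, -0.008], [-0.008, 0.009, -1.0]] 
q [ 1.01  0.52 -0.84  1.73  0.44  1.08  0.  ]
delta units [ 0.02 -0.02 -0.01] yaw tool y -1.7 tool z err [ 0.009 -0.008]
```

Resting on the bar (force reversed). Release and lift.

```bash
python3 -m crank '[{"grip":-0.05,"slide":[0,0,0],"rotation":[0,0,0]},{"grip":-0.05,"slide":[0,0,0],"rotation":[0,0,0]},{"grip":-0.05,"slide":[0,0,0],"rotation":[0,0,0]},{"grip":-0.05,"slide":[0,0,-0.2],"rotation":[0,0,0]},{"grip":-0.05,"slide":[0,0,-0.5],"rotation":[0,0,0]},{"grip":-0.05,"slide":[0,0,-0.8],"rotation":[0,0,0]},{"grip":-0.05,"slide":[0,0,-0.8],"rotation":[0,0,0]},{"grip":-0.05,"slide":[0,0,-0.8],"rotation":[0,0,0]},{"grip":-0.05,"slide":[0.2,-0.2,-0.8],"rotation":[0,0,0]},{"grip":-0.3,"slide":[0.5,-0.5,0],"rotation":[0,0,0]}]'
python3 -m crank '[{"grip":-0.3,"slide":[0.8,-0.4,0],"rotation":[0,0,-0.5]},{"grip":-0.3,"slide":[0.8,-0.4,0],"rotation":[0,0,-0.5]},{"grip":-0.3,"slide":[0.8,-0.3,0],"rotation":[0,0,-0.35]},{"grip":-0.3,"slide":[0.8,-0.3,0],"rotation":[0,0,0]},{"grip":-0.3,"slide":[0.4,0,0],"rotation":[0,0,0]},{"grip":-0.3,"slide":[0,0,0],"rotation":[0,0,0]},{"grip":-0.3,"slide":[0,0,0],"rotation":[0,0,0]},{"grip":-0.3,"slide":[0,0,0],"rotation":[0,0,0]},{"grip":-0.3,"slide":[0,0,0],"rotation":[0,0,0]},{"grip":-0.3,"slide":[0,0,0],"rotation":[0,0,0]}]'
python3 -c "
from h import *
W=save('wrist','w33'); ears(W); ears(W,-340,-270,160,185)
to(453,-79,200); save('scene','s7'); crop('s7',150,330,170,340,'c16',4)"
```

```text
time: 47.15
position: [527.1, -271.5, 319.4]
tool_rot: [0.717, 0.697, 0.002, 0.005]
ft_force: [1.5, 0.9, 0.5]
opening: 54.2
time: 48.15
position: [458.3, -127.3, 322.2]
tool_rot: [0.646, 0.763, 0.001, 0.009]
ft_force: [-0.0, -0.5, 0.2]
opening: 61.1
336 [286. 150.] mean [454.1 -81.5 148.8] rect [452.2 -79.1] [27.3 42.9] 9.5 ztop 150.0
157 [336. 324.] mean [ 552.  -282.4  168.5] rect [ 553.1 -281.9] [26.9  9.3] 12.6 ztop 170.3
t 48.2 pos [ 458.3 -127.3  322.1] f [ 0.  -0.9 -0.5] op 60.8 
R [[-0.165, 0.986, 0.014], [0.986, 0.165, -0.009], [-0.012, 0.013, -1.0]] 
q [ 1.17  0.07 -1.06  1.84  0.07  1.25  0.26]
delta units [1.25 0.03 3.04] yaw tool y 9.5 tool z err [ 0.014 -0.009]
```

View pics/w33.png

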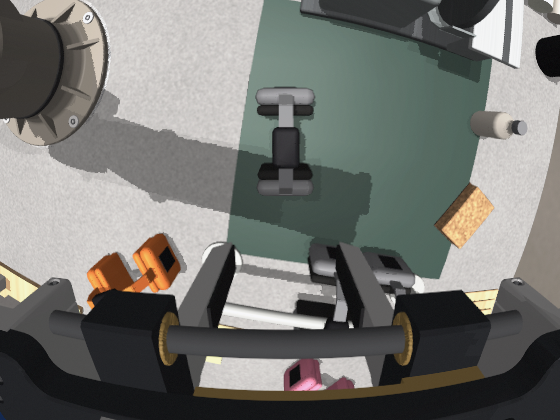

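View pics/c16.png

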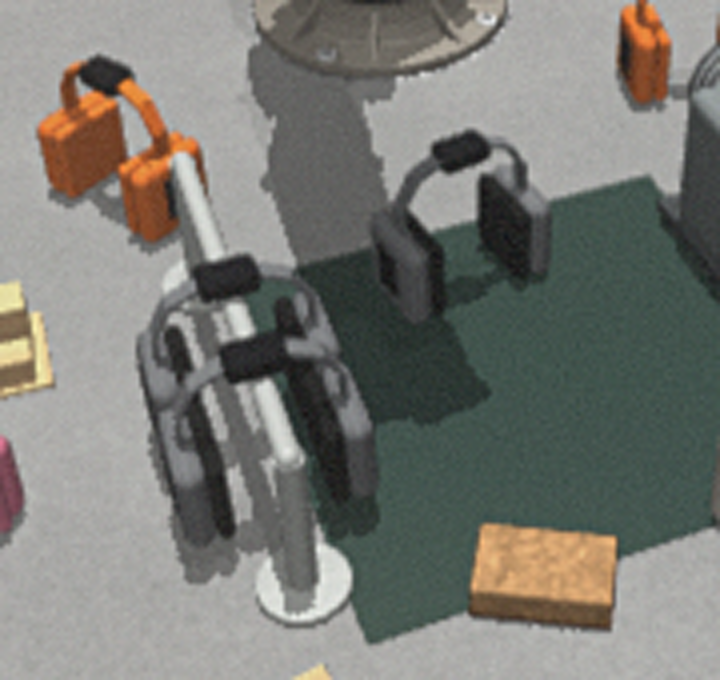

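```bash
python3 -m crank '[{"grip":-0.3,"slide":[0.6,0,0],"rotation":[0,0,0]},{"grip":-0.3,"slide":[0.6,0,0.2],"rotation":[0,0,0]},{"grip":-0.3,"slide":[0,0,0.7],"rotation":[0,0,0]},{"grip":-0.3,"slide":[0,0,0.9],"rotation":[0,0,0]},{"grip":-0.3,"slide":[0,0,0.9],"rotation":[0,0,0]},{"grip":-0.3,"slide":[0,0,0.9],"rotation":[0,0,0]},{"grip":-0.3,"slide":[0,0,0],"rotation":[0,0,0]},{"grip":-0.3,"slide":[0,0,0],"rotation":[0,0,0]},{"grip":-0.3,"slide":[0,0,0],"rotation":[0,0,0]},{"grip":-0.3,"slide":[0,0,0],"rotation":[0,0,0]}]'
python3 -c "
from h import *
W=save('wrist','w34'); ears(W)
to(452.6,-79,136)"
```

```text
time: 49.25
position: [454.2, -75.2, 177.8]
tool_rot: [0.646, 0.764, 0.003, 0.011]
ft_force: [0.4, 0.0, 0.6]
opening: 60.9
2522 [282. 240.] mean [452.1 -77.7 149.8] rect [452.3 -78.4] [27.5 43.5] 8.9 ztop 150.8
t 49.3 pos [454.3 -75.3 177.8] f [-0.2  0.5  0.7] op 61.2 
R [[-0.166, 0.986, 0.02], [0.986, 0.166, -0.01], [-0.013, 0.018, -1.0]] 
q [ 1.01  0.23 -1.09  2.07  0.26  0.96 -0.05]
delta units [-0.07 -0.08  1.05] yaw tool y 9.6 tool z err [ 0.02 -0.01]
```

```bash
python3 -m crank '[{"grip":-0.3,"slide":[-0.06,-0.08,0],"rotation":[0.14,0,0]},{"grip":-0.3,"slide":[0,0,0.3],"rotation":[0,0,0]},{"grip":-0.3,"slide":[0,0,0.35],"rotation":[0,0,0]},{"grip":-0.3,"slide":[0,0,0.35],"rotation":[0,0,0]},{"grip":-0.3,"slide":[0,0,0],"rotation":[0,0,0]},{"grip":-0.3,"slide":[0,0,0],"rotation":[0,0,0]},{"grip":-0.3,"slide":[0,0,0],"rotation":[0,0,0]},{"grip":-0.3,"slide":[0,0,0],"rotation":[0,0,0]},{"grip":-0.3,"slide":[0,0,0],"rotation":[0,0,0]},{"grip":-0.3,"slide":[0,0,0],"rotation":[0,0,0]}]'
python3 -c "
from h import *
to(452.4,-78.5,136)"
```

```text
time: 50.3
position: [452.3, -79.7, 136.1]
tool_rot: [0.646, 0.763, -0.005, 0.006]
ft_force: [-0.5, 1.3, -0.7]
opening: 61.1
t 50.3 pos [452.3 -79.7 136.1] f [-0.5  1.3 -0.7] op 61.1 
R [[-0.165, 0.986, 0.002], [0.986, 0.165, -0.015], [-0.015, -0.001, -1.0]] 
q [ 0.94  0.3  -1.04  2.1   0.35  0.91 -0.13]
delta units [0.03 0.01 0.  ] yaw tool y 9.5 tool z err [ 0.002 -0.015]
```

```bash
python3 -m crank '[{"grip":1,"slide":[0.02,0,0],"rotation":[0,0,0]},{"grip":1,"slide":[0,0,0],"rotation":[0,0,0]},{"grip":1,"slide":[0,0,0],"rotation":[0,0,0]},{"grip":1,"slide":[0,0,0],"rotation":[0,0,0]},{"grip":1,"slide":[0,0,0],"rotation":[0,0,0]},{"grip":1,"slide":[0,0,-0.3],"rotation":[0,0,0]},{"grip":1,"slide":[0,0,-0.7],"rotation":[0,0,0]},{"grip":1,"slide":[0,0,-0.8],"rotation":[0,0,0]},{"grip":1,"slide":[0,0,-0.8],"rotation":[0,0,0]},{"grip":1,"slide":[0,0,-0.8],"rotation":[0,0,0]}]'
python3 -m crank '[{"grip":1,"slide":[0,0,-0.8],"rotation":[0,0,0]},{"grip":1,"slide":[0,0,-0.6],"rotation":[0,0,0]},{"grip":1,"slide":[0,0,0],"rotation":[0,0,0.4]},{"grip":1,"slide":[-0.6,0.1,0],"rotation":[0,0,0.5]},{"grip":1,"slide":[-0.8,0,0],"rotation":[0,0,0.5]},{"grip":1,"slide":[-0.8,0,0],"rotation":[0,0,0]},{"grip":1,"slide":[-0.8,0,0],"rotation":[0,0,0]},{"grip":1,"slide":[-0.6,0,0],"rotation":[0,0,0]},{"grip":1,"slide":[-0.3,0,0],"rotation":[0,0,0]},{"grip":1,"slide":[0,0,0],"rotation":[0,0,0]}]'
python3 -c "
from h import *
to(469,-298,330)
W=save('wrist','w35');rail(W);ears(W,-340,-270,160,185)"
```

```text
time: 51.3
position: [449.3, -74.9, 275.9]
tool_rot: [0.645, 0.764, -0.006, 0.001]
ft_force: [-0.5, -0.3, -1.6]
opening: 29.8
time: 52.3
position: [453.4, -237.1, 345.6]
tool_rot: [0.72, 0.694, -0.004, 0.005]
ft_force: [1.3, 0.5, -2.5]
opening: 29.5
t 52.3 pos [ 453.4 -237.1  345.6] f [ 1.3  0.5 -2.5] op 29.5 
R [[0.037, 0.999, 0.001], [0.999, -0.037, -0.014], [-0.014, 0.001, -1.0]] 
q [ 1.26  0.14 -0.99  1.74  0.14  1.33  0.2 ]
delta units [-1.5   0.45  0.41] yaw tool y -2.1 tool z err [ 0.001 -0.014]
rail [-2.98108934e-02 -2.83915710e+02] [np.float64(-297.9), np.float64(-300.5), np.float64(-303.0)] ztop 151.6374096135667 13 x range 390.072348220252 724.562249580991
816 [369. 238.] mean [ 553.1 -300.3  169.8] rect [ 553.5 -300.8] [41.7 27.4] 90.0 ztop 170.8
613 [432. 237.] mean [ 639.1 -304.7  169.7] rect [ 639.1 -304.1] [42.7 26. ] 87.4 ztop 170.9
```

View pics/w35.png

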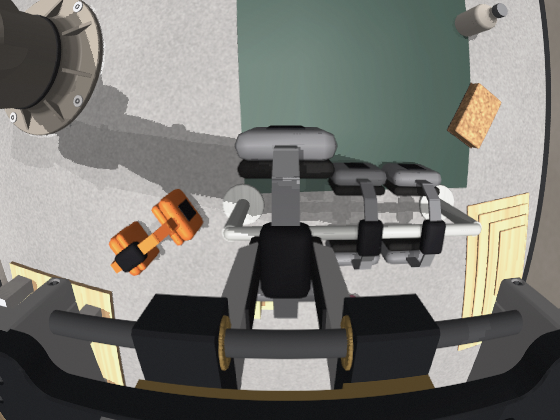

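```bash
python3 - <<'E'
from h import *
W=load('w35'); C=cloud(W,True); im=W['img'].astype(int)
m=(im[...,0]>120)&(im[...,2]<60)&(C[...,1]<-150)&(C[...,1]>-450)&(C[...,0]<480)
X=C[m]; print(len(X),np.percentile(X,[1,99],axis=0).round(0))
E
python3 -m crank '[{"grip":1,"slide":[-0.7,0.2,0],"rotation":[0,-0.1,0]},{"grip":1,"slide":[-0.5,0.17,0],"rotation":[0,0,0]},{"grip":1,"slide":[-0.2,0,0.3],"rotation":[0,0,0]},{"grip":1,"slide":[0,0,0.6],"rotation":[0,0,0]},{"grip":1,"slide":[0,0,0.6],"rotation":[0,0,0]},{"grip":1,"slide":[0,0,0],"rotation":[0,0,0]},{"grip":1,"slide":[0,0,0],"rotation":[0,0,0]},{"grip":1,"slide":[0,0,0],"rotation":[0,0,0]},{"grip":1,"slide":[0,0,0],"rotation":[0,0,0]},{"grip":1,"slide":[0,0,0],"rotation":[0,0,0]}]'
python3 -c "
from h import *
to(468,-298,210)"
```

```text
622 [[ 163. -386.   29.]
 [ 452. -205.  463.]]
time: 53.35
position: [468.9, -288.7, 286.3]
tool_rot: [0.717, 0.697, -0.008, 0.01]
ft_force: [-0.0, 0.4, -1.9]
opening: 29.9
t 53.35 pos [ 468.9 -288.7  286.3] f [-0.   0.4 -1.9] op 29.9 
R [[0.028, 1.0, 0.003], [0.999, -0.028, -0.025], [-0.025, 0.003, -1.0]] 
q [ 1.23  0.26 -0.96  1.75  0.25  1.23  0.18]
delta units [-0.18 -0.02  1.91] yaw tool y -1.6 tool z err [ 0.003 -0.025]
```

```bash
python3 - <<'E'
from h import *
W=load('w35'); C=cloud(W,True); im=W['img'].astype(int)
m=(im[...,0]>120)&(im[...,2]<60)&(C[...,1]<-150)&(C[...,1]>-450)&(C[...,0]<480)&(C[...,2]<170)
X=C[m]; print(len(X),np.percentile(X,[2,98],axis=0).round(0))
E
python3 -m crank '[{"grip":1,"slide":[-0.13,-0.02,0.1],"rotation":[0,0.18,0]},{"grip":1,"slide":[0,0,0.4],"rotation":[0,0,0]},{"grip":1,"slide":[0,0,0.5],"rotation":[0,0,0]},{"grip":1,"slide":[0,0,0.5],"rotation":[0,0,0]},{"grip":1,"slide":[0,0,0.3],"rotation":[0,0,0]},{"grip":1,"slide":[0,0,0],"rotation":[0,0,0]},{"grip":1,"slide":[0,0,0],"rotation":[0,0,0]},{"grip":1,"slide":[0,0,0],"rotation":[0,0,0]},{"grip":1,"slide":[0,0,0],"rotation":[0,0,0]},{"grip":1,"slide":[0,0,0],"rotation":[0,0,0]}]'
python3 -c "
from h import *
to(468,-298,157)"
```

```text
605 [[ 167. -383.   41.]
 [ 307. -266.  143.]]
time: 54.35
position: [468.5, -295.8, 210.5]
tool_rot: [0.718, 0.696, 0.003, 0.001]
ft_force: [0.4, 0.6, -1.9]
opening: 29.8
t 54.35 pos [ 468.5 -295.8  210.5] f [ 0.4  0.6 -1.9] op 29.8 
R [[0.03, 1.0, 0.006], [1.0, -0.03, 0.002], [0.002, 0.006, -1.0]] 
q [ 1.21  0.35 -0.93  1.83  0.31  1.11  0.14]
delta units [-0.06 -0.02  1.34] yaw tool y -1.7 tool z err [0.006 0.002]
```

```bash
python3 -m crank '[{"grip":1,"slide":[-0.06,-0.02,0.2],"rotation":[0,0,0]},{"grip":1,"slide":[0,0,0.35],"rotation":[0,0,0]},{"grip":1,"slide":[0,0,0.35],"rotation":[0,0,0]},{"grip":1,"slide":[0,0,0.3],"rotation":[0,0,0]},{"grip":1,"slide":[0,0,0.1],"rotation":[0,0,0]},{"grip":1,"slide":[0,0,0.0],"rotation":[0,0,0]},{"grip":1,"slide":[0,0,0],"rotation":[0,0,0]},{"grip":1,"slide":[0,0,0],"rotation":[0,0,0]},{"grip":1,"slide":[0,0,0],"rotation":[0,0,0]},{"grip":1,"slide":[0,0,0],"rotation":[0,0,0]}]'
python3 -c "
from h import *
to(468,-298,157)"
```

```text
time: 55.35
position: [468.0, -299.0, 155.3]
tool_rot: [0.718, 0.696, 0.001, 0.002]
ft_force: [-3.8, 0.7, 8.2]
opening: 29.9
t 55.35 pos [ 468.  -299.   155.3] f [-3.8  0.7  8.2] op 29.9 
R [[0.03, 1.0, 0.004], [1.0, -0.03, -0.001], [-0.001, 0.004, -1.0]] 
q [ 1.17  0.41 -0.89  1.89  0.38  1.01  0.09]
delta units [ 0.03 -0.   -0.04] yaw tool y -1.7 tool z err [ 0.004 -0.001]
```

Resting. Release, lift and back off to look.

```bash
python3 -m crank '[{"grip":1,"slide":[0,0,-0.03],"rotation":[0,0,0]},{"grip":-0.05,"slide":[0,0,0],"rotation":[0,0,0]},{"grip":-0.05,"slide":[0,0,0],"rotation":[0,0,0]},{"grip":-0.05,"slide":[0,0,0],"rotation":[0,0,0]},{"grip":-0.05,"slide":[0,0,-0.2],"rotation":[0,0,0]},{"grip":-0.05,"slide":[0,0,-0.5],"rotation":[0,0,0]},{"grip":-0.05,"slide":[0,0,-0.8],"rotation":[0,0,0]},{"grip":-0.05,"slide":[0,0,-0.8],"rotation":[0,0,0]},{"grip":-0.05,"slide":[0,0,-0.8],"rotation":[0,0,0]},{"grip":-0.05,"slide":[0,0,-0.8],"rotation":[0,0,0]}]'
python3 -m crank '[{"grip":-0.05,"slide":[-0.5,0,-0.5],"rotation":[0,0,0]},{"grip":-0.05,"slide":[-0.7,0.1,-0.3],"rotation":[0,0,0]},{"grip":-0.05,"slide":[-0.7,0.1,0],"rotation":[0,0,0]},{"grip":-0.05,"slide":[-0.5,0,0],"rotation":[0,0,0]},{"grip":-0.05,"slide":[0,0,0],"rotation":[0,0,0]},{"grip":-0.05,"slide":[0,0,0],"rotation":[0,0,0]},{"grip":-0.05,"slide":[0,0,0],"rotation":[0,0,0]},{"grip":-0.05,"slide":[0,0,0],"rotation":[0,0,0]},{"grip":-0.05,"slide":[0,0,0],"rotation":[0,0,0]},{"grip":-0.05,"slide":[0,0,0],"rotation":[0,0,0]}]'
python3 -c "
from h import *
st()
W=save('wrist','w36'); rail(W); ears(W,-340,-270,160,185)
S=save('scene','s8'); save('top','t3'); b=markscene(S); print('scene mark',np.average(b[:,2],weights=b[:,4]-60),len(b),b[:,2].min(),b[:,2].max()); crop('s8',150,330,170,340,'c17',4); crop('s8',300,450,150,290,'c18',5)"
```

```text
time: 56.35
position: [466.0, -297.0, 315.3]
tool_rot: [0.717, 0.697, 0.001, -0.002]
ft_force: [0.7, -0.2, 0.5]
opening: 49.2
time: 57.35
position: [474.0, -392.6, 359.1]
tool_rot: [0.715, 0.699, 0.002, 0.003]
ft_force: [-0.5, -0.3, 0.7]
opening: 49.2
t 57.35 pos [ 474.  -392.6  359.1] f [-0.5 -0.3  0.7] op 49.2 
R [[0.022, 1.0, 0.007], [1.0, -0.022, -0.003], [-0.003, 0.007, -1.0]] 
q [ 1.28  0.35 -0.92  1.5   0.28  1.42  0.33]
rail [-2.81434396e-02 -2.85618407e+02] [np.float64(-298.8), np.float64(-301.2), np.float64(-303.6)] ztop 151.78590873698533 15 x range 390.08462435831495 724.6892523060773
426 [278. 108.] mean [ 468.5 -300.   169. ] rect [ 467.4 -298.6] [43.5 27. ] 88.7 ztop 170.2
626 [353. 111.] mean [ 555.6 -302.9  169.4] rect [ 553.2 -301.8] [43.1 27.3] 89.7 ztop 170.6
763 [420. 117.] mean [ 639.1 -305.8  169.8] rect [ 639.1 -304.9] [43.  26.8] 88.6 ztop 171.0
scene mark 1.4979375420580385 22 -1.6581439322962597 5.7739034595400875
```

View pics/w36.png

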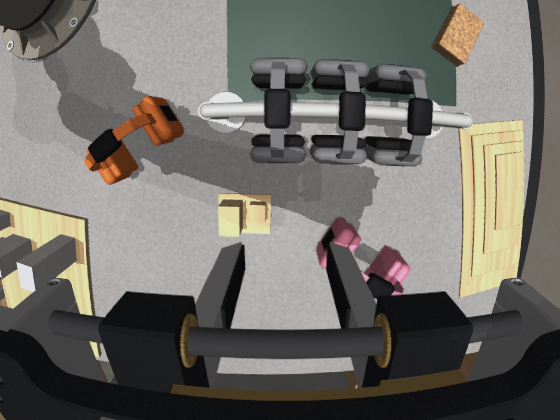

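View pics/c17.png

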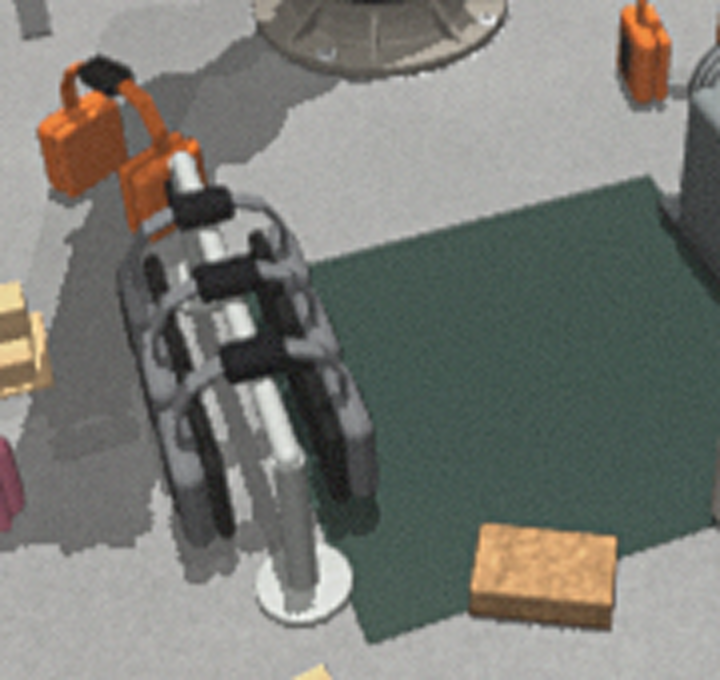

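View pics/c18.png

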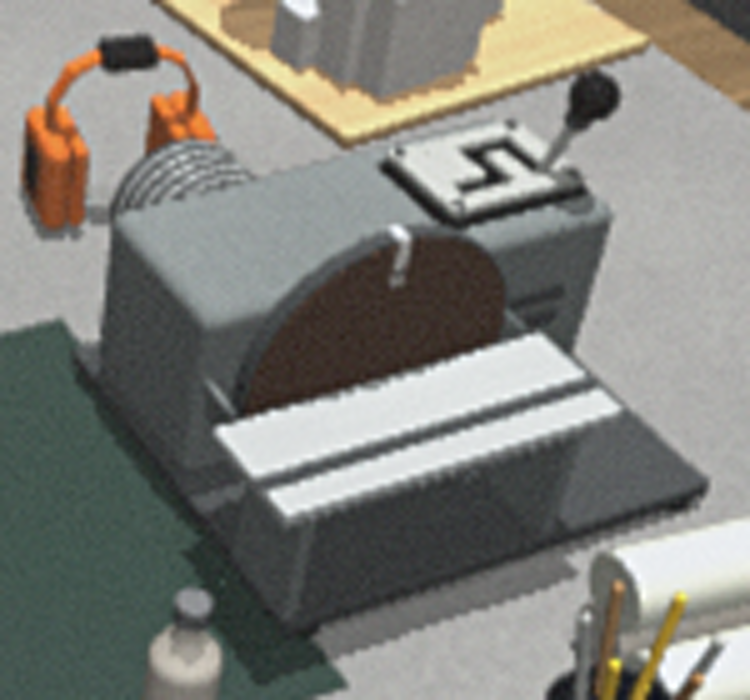

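View pics/t3.png

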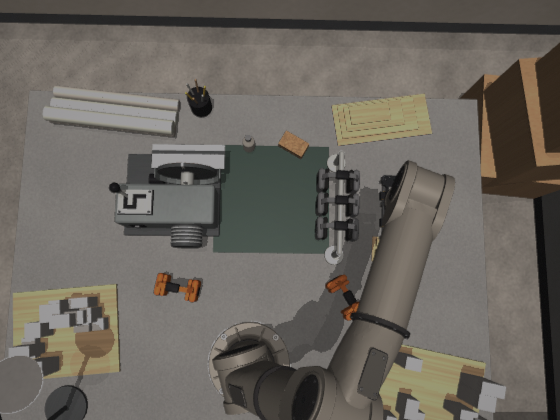

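```bash
python3 -c "
from h import *
print(ctrl.finish_job())"
```

```text
the job is handed in; nothing more can be done
None
```

The sander is shut down and all three pairs of grey ear defenders hang on the rail. I handed the job in at about 57 s.

**What I did, in order**
- I took the lever from the speed slot into the neutral notch.
- I turned the disc about 133° in two pinched strokes until the white mark stood at the top.
- I took the lever on through the gate into the park notch.
- I hung the three grey pairs astride the rail. The middle pair was knocked about 40 mm aside partway through, so I measured it again before gripping it.

**What the last checks showed**
- **Lever:** the ball measured (567, 433, 238) mm just after I let go, against (566.5, 431, 238) expected for park. The final scene picture shows it still there.
- **Disc mark:** the wrist camera put it 0.7° from upright before parking. The scene camera put it at 1.5° at the end. Those differ slightly, but within what the calibration allows.
- **Ear defenders:** the pad tops are at 170 to 171 mm, which means the crowns rest on the bar. The pairs hang at x = 467, 553 and 639 mm, with one cup on each side of the bar.
- **Bystanders:** the block, the glue bottle and the plywood model look unmoved in the pictures, and nothing touched them. I did not measure their positions again at the end. The orange and pink look-alikes were left alone.
- **Robot:** it ended clear of everything, and none of the forces I read after the moves came near the limits.

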